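# Snap the grease coupler onto a bearing's tilted nipple and hold it

### The job

Fold both flaps of the small carton well back, past upright, and take out the grease coupler standing in it. Press the coupler squarely onto the tilted grease nipple of the bearing housing until it snaps over the ball head and its spring seal is pushed most of the way in, then finish while still gripping it and holding it pressed on against that spring. Leave the other things on the table where they are.

Things in the scene. Friction and masses are not known exactly. Their poses are not given: they have to be found in the camera images.
- carton: cardboard carton, fixed, 124 (x) x 176 (y) x 100 mm high, walls and floor 3 mm; origin at the centre of its underside, z up. Two long flaps are hinged on its -x and +x rims; dust flaps hang down outside the short sides, reaching 20 mm out. Inside, 33 mm high dividers form a middle cell 48 x 51 mm where the coupler stands; the end cells hold fixed spare nipples, 30 mm high.
- near_flap (a joint): hinge of the flap on the carton's -x rim (robot side), rad: 0 closed, pi/2 upright, 2.6 stop, folded out. Flap 58 mm wide (hinge to free edge), 170 long, 3 thick; hinge line parallel to the carton's y at x = -61, z = 100 mm in its frame. Light (0.035 N m friction), stays where it is left; starts half raised.
- far_flap (a joint): the same for the flap on the carton's +x rim, hinge at x = +61 mm, z = 100 mm in the carton's frame; grows as it swings up and outward to +x.
- near_flap_edge (a point): middle of the free edge of the flap on the -x rim
- far_flap_edge (a point): middle of the free edge of the flap on the +x rim
- coupler: loose steel grease coupler, 0.14 kg, 85 mm long, standing mouth down in the carton; origin at its mouth's centre, z along its axis towards the grip. Round nose 25 mm across (mouth rim 32) up to 35 mm; dark square grip 28 x 28 mm, faces along x and y, from 35 to 81 mm. Bore 16 mm, flared to 23 at the mouth; three sprung balls 10 mm deep leave 9 mm and snap over the nipple's head.
- coupler_seal (a joint): how far the sprung seal inside the coupler is pushed in, m: 0 free (its face 19 mm deep), 0.008 at its hard stop. It pushes back with 7 N at first, 11 N at the stop, more than the balls hold: let go, the coupler is pushed back. The balls resist with about 5 N before they snap over.
- coupler_seat (a point): point on the coupler's axis 20 mm inside its mouth; at the seal's hard stop it coincides with the centre of the nipple's ball head
- bearing_block: grey bearing housing with a base 130 (x) x 46 (y) x 14 mm and a round body of 34 mm radius about a shaft axis along its y, 42 mm up, 76 mm high; fixed to the table; origin at the centre of its underside, z up. The nipple stands on its round top, tilted 25 degrees to its -x.
- nipple: the steel grease nipple; origin on the housing's shaft axis, z along the nipple outward, 25 degrees from vertical towards the housing's -x. A 14 mm ball head with its centre at z = 63 mm, on a 7 mm neck, above a 16 mm collar that ends at z = 40 mm.
- nipple_head (a point): centre of the nipple's 14 mm ball head
- weight_1: bystander: calibration weight 34 mm across, 42 mm high, loose; origin at the centre of its underside
- spring_00: bystander: coil spring standing on end, 22 mm across, 46 mm high, loose; origin at the centre of its underside
- hex_key: bystander: hex key 80 mm long lying flat, loose
- ring_gauge: bystander: steel ring 52 mm across, 14 mm high lying flat, loose
Not all that is in view belongs to the job. Several things look just like the coupler: the one meant starts farthest to the robot's left.

How it is judged:
By the outcome, as a careful person would: the job done as asked, in the order asked, and still so for the second after the job is handed in, while the arm keeps its last pose, push and grip.
It also fails if it takes over 54 s, if anything falls off the work surface, if the arm or the gripper's body presses on something with over 40 N, if the wrist force passes 120 N, or if a joint passes its speed limit or range.

### The arm

A 6-joint arm with a two-finger parallel gripper is mounted at the origin on a cart in front of the work surface, level with it; the furniture and walls round the work are solid. World frame = base frame: x ahead of the robot, y to its left, z up, the work surface at z = 0. Lengths are in mm, angles in rad, forces in N, time in s.
With the tool pointing down it reaches from about 350 to 875 mm from the base axis. Payload 4.2 kg.
Tool frame: the origin (TCP) lies midway between the tips of the shut fingers; the grasp point (between the pads) lies 19 mm behind it; z points along the fingers, y is the direction in which the jaws open and shut (so a half turn about z gives the same grasp; the last joint's range is limited). The gripper opens to 85 mm and grips with 20 to 120 N. Pads are 22 mm wide; open, the fingers measure 114 mm over their backs; the gripper's body (76 mm by 85 mm) begins 54 mm behind the grasp point. The pads swing forward as they close: fully open they stand 13 mm farther back than shut.
Start: joints at [1.422, 0.385, 0.008, 0, -1.194, -0.259], TCP at [247.836, 573.739, 231.312] pointing down, gripper open.
Joint ranges: [-3.14, 3.14], [-1.21, 2.06], [-1.07, 1.41], [-3.16, 2.05], [-2.99, -0.16], [-3.1, 3.1]. Speed limits (rad/s): [2.79, 2.79, 3.14, 3.14, 3.14, 3.14].

### API

Orientations are given as a unit quaternion [x, y, z, w].
In Python, from bench import arm gives the robot as it stands.
- The arm moves only by the tool servo_tool, never from a script. Its argument "rows" is a list of rows, each an object of numbers: "fingers": the finger opening in cm, from 0 to 8.54; "x", "y", "z": the shift along the tool's x, y, z in cm; "turn": the turn about the tool's z in degrees. A call has 1 to 10 rows; each row shifts and turns the commanded pose from where the row before left it, along the tool's axes as they then stand; what a row does not reach is not made up. A row lasts 1/12 s, in which the tool goes at most 41.7 mm and 7.16 degrees, less where a joint would pass 70% of its speed; a pose out of reach is approached as far as the arm can. A call is refused whole if a number of a shift passes 4.17 or a number of a turn 7.16, either way. A call with a gripper value outside its range is refused whole. The fingers move at their own pace and stop on an object; the grip force is fixed at half the most. Time passes only in rows, so rows that do not move let the fingers close. It gives the time, the measured TCP pose, the force and the opening at its end, in the units of the state.
- arm.read_state(): the state, without advancing time (a new reading comes with each control period).
- arm.get_image(name): name is "scene" or "top" or "wrist"; returns (picture, depth): 420x560x3 uint8, red, green, blue; 420x560 float32, mm along the optical axis (not along the pixel's ray), 0 where there is no reading.
- arm.camera_model(name): a dict with "fx", "fy", "cx", "cy" (pixels), "k1" (the pictures are not rectified: a ray, as slopes to the right and down, at radius r is drawn at 1 + k1 r^2 times it, then the intrinsics apply), "pose" (4x4, takes a point from camera to world coordinates). Camera axes: x right, y down, z forward; pixel columns grow to the right and rows downward; lengths in mm; the calibration is good to about 2 mm. A picture is of the moment at which its call begins: read the wrist's pose just before it. camera_model takes no time and is no camera call; for the wrist camera it gives the pose at the moment of the call.
- arm.job_done(): hands the job in, once; it reports no verdict.
The state is a dict: "clock": time; "joints": joint angles; "joint_vel": joint speeds; "joint_efforts": joint torques, N m; "position": TCP position; "ee_rot": TCP orientation; "contact_force": force on the tool from outside, world axes, zero at the start; "wrist_torque": the same for the moment, N m; "gripper_width": finger opening in mm.
Only numpy, scipy, OpenCV 4.12 (cv2) and the standard library are available. Lean on these libraries where they do the work, as an engineer would, in place of code of your own. Each camera call takes 0.05 s, during which the arm holds its last target.

## Working session

There is one attempt and no reset: what is moved stays moved. The work goes in short steps, Python scripts to look and compute and a tool call to move; the robot and the scene stay as the last step left them, time stands still between calls to the robot, and variables do not carry over. Pictures are saved under pics/ and viewed, and the job is handed in when it is done.

Besides the shell and the picture viewer there is one more tool, called by a JSON object that holds its "api" and its "payload", one argument or row to a line. servo_tool: Moves the arm, as the interface text tells. Its arguments: {"type":"object","properties":{"rows":{"type":"array","items":{"type":"object","properties":{"fingers":{"type":"number"},"x":{"type":"number"},"y":{"type":"number"},"z":{"type":"number"},"turn":{"type":"number"}}}}},"required":["rows"]}

```bash
ls -la; mkdir -p pics
python3 - <<'E'
from bench import arm
import cv2, numpy as np
s=arm.read_state(); print(s)
for n in ["scene","top","wrist"]:
    m=arm.camera_model(n); print(n,{k:(np.round(v,3).tolist()) for k,v in m.items()})
    p,d=arm.get_image(n); cv2.imwrite(f"pics/{n}0.png",p[:,:,::-1]); np.save(f"pics/{n}0.npy",d); np.save(f"pics/{n}0_pose.npy",m["pose"])
E
```

```text
total 12
drwxr-xr-x  3 agent agent 4096 Dec  6 12:37 .
drwxr-xr-x 23 root  root  4096 Dec  6 12:37 ..
drwxr-xr-x  2 agent agent 4096 Dec  6 12:37 pics
{'clock': 0.0, 'joints': array([ 1.42159560e+00,  3.85577581e-01,  6.60474309e-03, -5.41129216e-04,
       -1.19402723e+00, -2.58576281e-01]), 'joint_vel': array([ 0.00056331,  0.00019806, -0.00125386, -0.00111881, -0.00103584,
        0.00113094]), 'joint_efforts': array([ 1.54796377e-03, -3.92292488e+01,  1.88398272e+01,  4.18598548e+00,
       -4.54592344e-03, -7.16492679e-06]), 'position': array([247.60609332, 573.20096975, 230.19441429]), 'ee_rot': array([ 9.79265801e-01, -2.02576439e-01, -1.90872065e-04,  1.11396974e-03]), 'contact_force': array([-0.36160594,  0.67375014,  0.28854098]), 'wrist_torque': array([-0.00198348, -0.0170049 ,  0.00776746]), 'gripper_width': 85.18523422902243}
scene {'fx': 520.792, 'fy': 520.792, 'cx': 278.745, 'cy': 211.351, 'k1': -0.002, 'pose': [[0.886, -0.331, 0.326, 251.907], [-0.464, -0.633, 0.62, -615.653], [0.001, -0.7, -0.714, 783.958], [0.0, 0.0, 0.0, 1.0]]}
top {'fx': 459.782, 'fy': 459.782, 'cx': 277.88, 'cy': 205.643, 'k1': -0.0, 'pose': [[0.028, -0.997, 0.068, 505.215], [-1.0, -0.027, 0.013, -13.497], [-0.011, -0.068, -0.998, 963.386], [0.0, 0.0, 0.0, 1.0]]}
wrist {'fx': 372.27, 'fy': 372.27, 'cx': 280.046, 'cy': 212.789, 'k1': -0.098, 'pose': [[-0.397, -0.868, -0.298, 325.132], [-0.918, 0.376, 0.127, 540.539], [0.001, 0.324, -0.946, 372.733], [0.0, 0.0, 0.0, 1.0]]}
```

View pics/scene0.png

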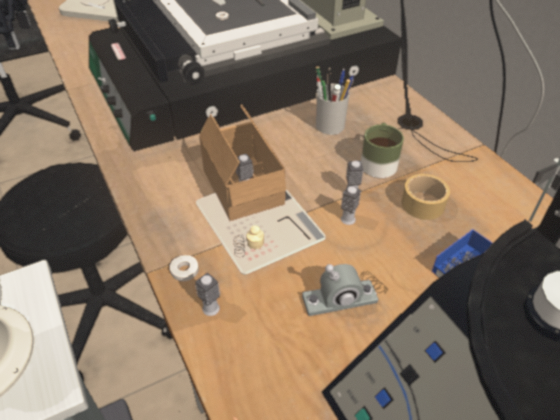

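View pics/top0.png

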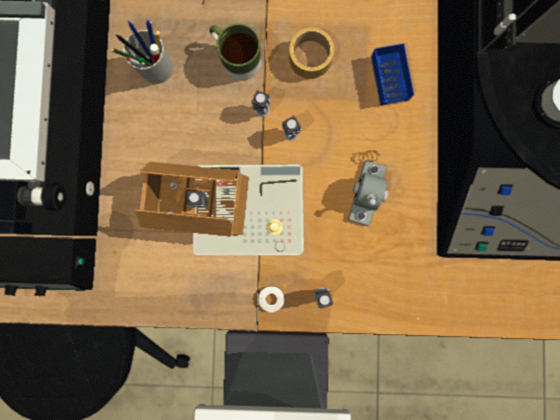

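View pics/wrist0.png

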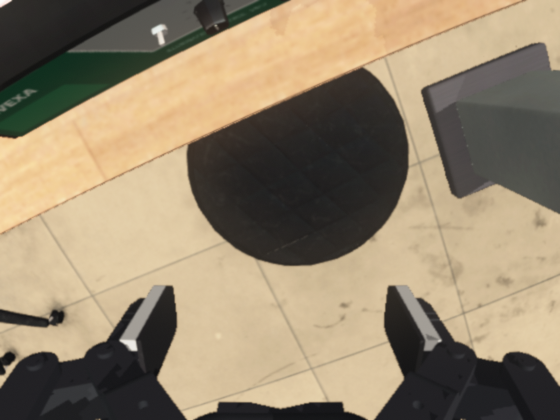

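```bash
cat > h.py <<'E'
import numpy as np, cv2
from bench import arm
def rays(m,u,v):
    x=(np.asarray(u,float)-m["cx"])/m["fx"]; y=(np.asarray(v,float)-m["cy"])/m["fy"]
    xd,yd=x.copy(),y.copy()
    for _ in range(10):
        r2=x*x+y*y; f=1+m["k1"]*r2; x=xd/f; y=yd/f
    return np.stack([x,y,np.ones_like(x)],-1)
def cloud(m,d,pose=None):
    v,u=np.mgrid[0:d.shape[0],0:d.shape[1]]
    P=rays(m,u,v)*d[...,None]; T=np.array(m["pose"] if pose is None else pose)
    return P@T[:3,:3].T+T[:3,3]
def plane(m,u,v,z,pose=None):
    T=np.array(m["pose"] if pose is None else pose); r=rays(m,u,v)@T[:3,:3].T; o=T[:3,3]
    return o+r*((z-o[2])/r[...,2])[...,None]
def proj(m,P,pose=None):
    T=np.array(m["pose"] if pose is None else pose); q=(np.asarray(P,float)-T[:3,3])@T[:3,:3]
    x=q[...,0]/q[...,2];y=q[...,1]/q[...,2];f=1+m["k1"]*(x*x+y*y)
    return np.stack([m["cx"]+m["fx"]*x*f,m["cy"]+m["fy"]*y*f],-1)
def crop(img,x0,y0,x1,y1,s,name):
    cv2.imwrite(name,cv2.resize(img[y0:y1,x0:x1],None,fx=s,fy=s,interpolation=cv2.INTER_CUBIC))
E
python3 - <<'E'
from h import *
t=cv2.imread("pics/top0.png"); s=cv2.imread("pics/scene0.png")
a=cv2.resize(t[150:250,125:265],(800,571)); cv2.imwrite("pics/tc.png",a)
crop(t,330,140,400,240,6,"pics/tb.png"); crop(s,180,90,320,210,5,"pics/sc.png"); crop(s,290,250,390,325,6,"pics/sb.png")
E
```

```text
(no output)
```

View pics/tc.png

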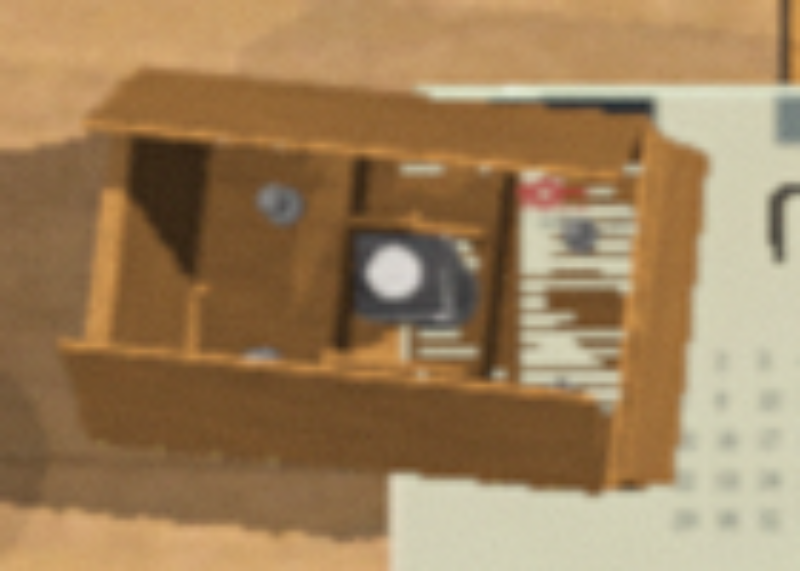

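View pics/tb.png

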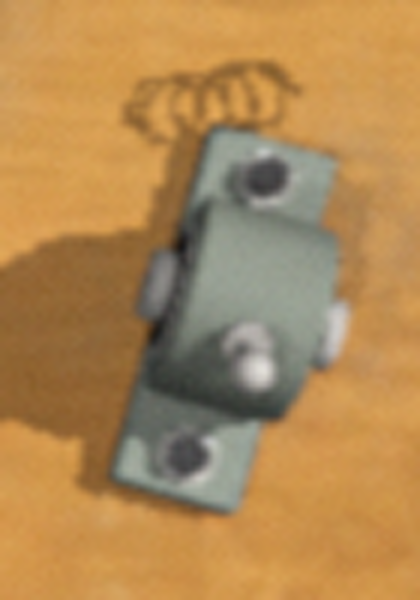

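View pics/sc.png

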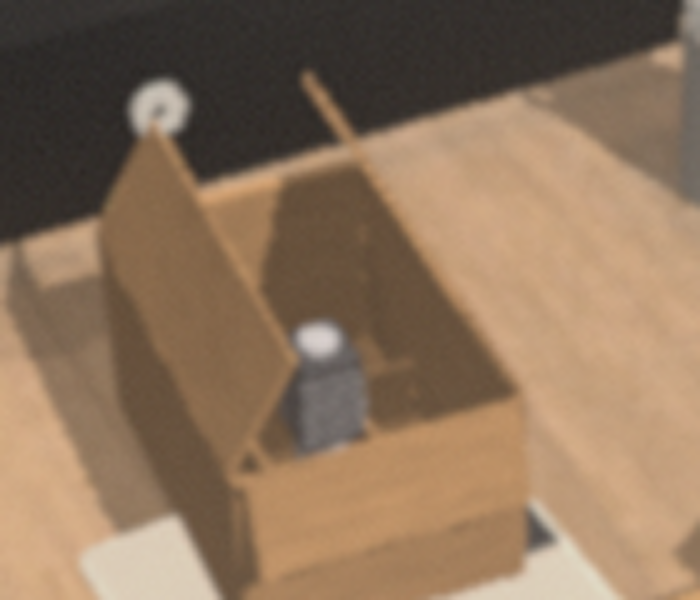

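View pics/sb.png

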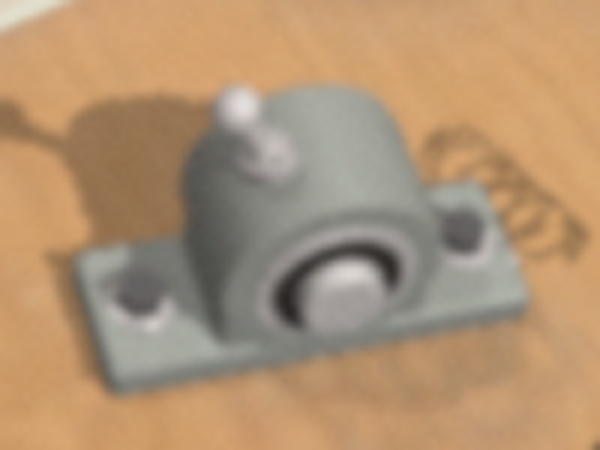

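Run:
```python
from h import *
mt=arm.camera_model("top"); ms=arm.camera_model("scene")
dt=np.load("pics/top0.npy"); ds=np.load("pics/scene0.npy")
print((dt==0).mean(),(ds==0).mean())
C=cloud(mt,dt); S=cloud(ms,ds)
np.save("pics/C.npy",C);np.save("pics/S.npy",S)
# table
print("table z", np.median(C[100:150,300:340,2]), np.median(C[260:280,300:380,2]))
f=lambda a:np.round(a).astype(int).tolist()
for u in (160,185,220):
    print("col",u)
    for v in range(155,240,2): print(v,f(C[v,u]),end=' ')
    print()
```

```text
0.0039625850340136055 0.00383078231292517
table z -1.3778457113626246 -1.5576074360768644
col 160
155 [672, 253, -2] 157 [668, 254, -5] 159 [663, 253, -2] 161 [659, 253, -3] 163 [638, 222, 107] 165 [633, 220, 115] 167 [627, 217, 126] 169 [622, 214, 134] 171 [617, 211, 146] 173 [613, 210, 150] 175 [627, 247, 11] 177 [623, 247, 11] 179 [619, 248, 9] 181 [615, 248, 7] 183 [611, 249, 1] 185 [607, 250, -1] 187 [603, 249, 3] 189 [599, 250, -2] 191 [595, 249, 0] 193 [591, 249, -1] 195 [586, 249, -1] 197 [582, 249, -1] 199 [577, 247, 5] 201 [573, 248, 1] 203 [569, 247, 4] 205 [565, 246, 4] 207 [561, 247, 1] 209 [557, 247, 2] 211 [552, 247, 1] 213 [542, 207, 145] 215 [538, 208, 144] 217 [505, -13, 963] 219 [531, 211, 131] 221 [528, 212, 126] 223 [524, 214, 119] 225 [521, 215, 114] 227 [517, 217, 107] 229 [514, 218, 102] 231 [510, 245, 0] 233 [506, 246, -3] 235 [502, 246, -6] 237 [498, 246, -4] 239 [494, 245, -1] 
col 185
155 [673, 200, -2] 157 [668, 199, 0] 159 [664, 199, -1] 161 [660, 198, 1] 163 [656, 199, -3] 165 [636, 176, 102] 167 [631, 174, 112] 169 [625, 171, 122] 171 [620, 169, 132] 1
[... 773 characters left out ...]
] 167 [648, 123, 4] 169 [630, 109, 104] 171 [624, 107, 118] 173 [620, 106, 122] 175 [614, 104, 136] 177 [609, 103, 144] 179 [605, 102, 151] 181 [619, 123, 2] 183 [615, 123, -2] 185 [611, 122, 2] 187 [606, 122, 5] 189 [602, 122, 0] 191 [598, 122, 2] 193 [594, 122, 1] 195 [590, 122, -1] 197 [585, 121, 3] 199 [581, 121, 1] 201 [577, 121, 1] 203 [573, 121, 1] 205 [568, 121, 3] 207 [564, 120, 4] 209 [560, 120, 1] 211 [556, 120, 2] 213 [552, 120, 2] 215 [548, 120, -1] 217 [542, 117, 25] 219 [534, 99, 149] 221 [530, 100, 142] 223 [527, 100, 138] 225 [524, 101, 134] 227 [520, 102, 126] 229 [517, 103, 117] 231 [513, 103, 113] 233 [509, 104, 110] 235 [506, 105, 103] 237 [501, 119, 0] 239 [497, 118, 3]
```

Run:
```python
from h import *
mt=arm.camera_model("top"); ms=arm.camera_model("scene")
C=np.load("pics/C.npy");S=np.load("pics/S.npy")
t=cv2.imread("pics/top0.png"); s=cv2.imread("pics/scene0.png")
f=lambda a:np.round(a,1).tolist()
# coupler top
for nm,P in (("top",C),("scene",S)):
    m=(abs(P[...,0]-573)<45)&(abs(P[...,1]-165)<40)&(P[...,2]>78)&(P[...,2]<95)
    n,l,st,ce=cv2.connectedComponentsWithStats(m.astype(np.uint8))
    for i in range(1,n):
        if st[i,4]>8: print(nm,"coupler top",st[i].tolist(),f(np.median(P[l==i],0)),f(P[l==i].min(0)),f(P[l==i].max(0)))
g=cv2.cvtColor(t,cv2.COLOR_BGR2GRAY); gs=cv2.cvtColor(s,cv2.COLOR_BGR2GRAY)
def blob(g,x0,y0,x1,y1,th):
    m=(g[y0:y1,x0:x1]>th).astype(np.uint8); n,l,st,ce=cv2.connectedComponentsWithStats(m)
    return [(st[i,4],(ce[i]+[x0,y0]).round(2).tolist(),st[i,:4].tolist()) for i in range(1,n)]
print("cap top",blob(g,188,190,205,206,180)); print("cap scene",blob(gs,235,148,255,168,180))
print("ball top",blob(g,364,190,385,210,170)); print("ball scene",blob(gs,320,262,345,282,190))
# housing body points
for u,v in [(372,201),(374,200)]: print(f(C[v-1:v+2,u-1:u+2].reshape(-1,3)))
for nm,P in (("top",C),("scene",S)):
    m=(P[...,2]>4)&(P[...,2]<125)&(abs(P[...,0]-530)<90)&(P[...,1]<-160)&(P[...,1]>-270)
    Q=P[m]; print(nm,m.sum(),f(Q.min(0)),f(Q.max(0)))
    hi=Q[Q[:,2]>95]; print(" hi",f(hi.mean(0)) if len(hi) else None,len(hi))
    b=Q[(Q[:,2]>9)&(Q[:,2]<18)]
    r=cv2.minAreaRect(b[:,:2].astype(np.float32)); print(" base rect",r)
    tp=Q[(Q[:,2]>70)&(Q[:,2]<80)]; r=cv2.minAreaRect(tp[:,:2].astype(np.float32)); print(" toprect",r)
```

```text
top coupler top [187, 191, 15, 14, 202] [576.5, 160.2, 83.2] [563.3, 146.7, 78.1] [589.2, 174.5, 89.6]
scene coupler top [237, 154, 15, 13, 131] [575.6, 154.4, 85.0] [561.1, 144.8, 78.0] [590.7, 174.9, 91.8]
cap top [(np.int32(52), [193.5, 197.5], [2, 4, 8, 8])]
cap scene [(np.int32(23), [243.13, 157.48], [5, 8, 7, 4])]
ball top [(np.int32(1), [384.0, 192.0], [20, 2, 1, 1]), (np.int32(8), [371.75, 195.25], [6, 4, 4, 4]), (np.int32(17), [372.59, 201.12], [7, 9, 4, 5])]
ball scene [(np.int32(21), [330.0, 267.0], [8, 3, 5, 5]), (np.int32(2), [335.5, 274.0], [15, 12, 2, 1])]
[[578.8, -176.1, 103.6], [578.7, -177.6, 105.3], [578.8, -179.6, 105.0], [576.7, -175.6, 106.7], [576.8, -177.7, 105.3], [576.6, -179.0, 108.2], [574.9, -175.7, 106.0], [575.1, -178.0, 103.5], [575.3, -180.4, 101.1]]
[[580.9, -180.0, 102.6], [583.6, -187.8, 72.1], [583.9, -190.4, 68.9], [578.8, -179.6, 105.0], [579.2, -182.2, 100.9], [582.0, -190.4, 69.0], [576.6, -179.0, 108.2], [577.2, -182.0, 102.3], [580.2, -190.9, 66.5]]
top 980 [451.4, -239.2, 4.0] [619.9, -160.0, 108.2]
 hi [576.4, -176.4, 102.4] 42
 base rect ((554.6834106445312, -175.34393310546875), (38.40694046020508, 33.39457321166992), 75.6150131225586)
 toprect ((600.8086547851562, -183.86599731445312), (45.3371467590332, 38.52473831176758), 76.98941802978516)
scene 1918 [441.2, -265.5, 4.0] [619.9, -160.1, 107.7]
 hi [574.7, -179.6, 103.5] 55
 base rect ((580.8644409179688, -183.52590942382812), (40.73567581176758, 88.91527557373047), 74.90586853027344)
 toprect ((599.7767333984375, -184.49673461914062), (48.05322265625, 42.224517822265625), 79.72676849365234)
```

Run:
```python
from h import *
mt=arm.camera_model("top"); ms=arm.camera_model("scene")
C=np.load("pics/C.npy");S=np.load("pics/S.npy")
f=lambda a:np.round(a,1).tolist()
def tri(a,b):
    A=[];B=[]
    for m,p in ((mt,a),(ms,b)):
        T=np.array(m["pose"]); r=T[:3,:3]@rays(m,*p); r/=np.linalg.norm(r); M=np.eye(3)-np.outer(r,r); A.append(M);B.append(M@T[:3,3])
    x=np.linalg.solve(A[0]+A[1],B[0]+B[1]); return f(x),[f(np.linalg.norm(A[i]@x-B[i])) for i in (0,1)]
print("ball",tri((372.3,201),(330,267))); print("cap",tri((193.5,197.5),(243.1,157.5)))
H={}
for nm,P in (("top",C),("scene",S)):
    m=(P[...,2]>5)&(P[...,2]<125)&(abs(P[...,0]-600)<85)&(abs(P[...,1]+185)<60)
    Q=P[m]
    n,l,st,ce=cv2.connectedComponentsWithStats(m.astype(np.uint8)); print(st[1:].tolist())
    b=Q[(Q[:,2]>8)&(Q[:,2]<18)]
    print(nm," base rect",cv2.minAreaRect(b[:,:2].astype(np.float32)))
    H[nm]=Q
# cylinder fit on points z 45..80 & away from nipple
from scipy.optimize import least_squares
for nm,Q in H.items():
    k=Q[(Q[:,2]>40)&(Q[:,2]<80)]
    def res(p):
        c=np.array([p[0],p[1]]); a=p[2]; e=np.array([np.cos(a),np.sin(a)])
        q=(k[:,:2]-c)@e; z=k[:,2]-p[3]
        return np.hypot(q,z)-34
    r=least_squares(lambda p:np.r_[res(p),(p[1]+185)*.01],[603,-185,-.25,41],loss="soft_l1")
    print(nm,r.x,np.degrees(r.x[2]),np.median(abs(r.fun)))
    e=np.array([np.cos(r.x[2]),np.sin(r.x[2])]);n=np.array([-e[1],e[0]])
    v=(k[:,:2]-r.x[:2])@n; print(" y extent pct",np.percentile(v,[1,5,50,95,99]))
```

```text
ball ([577.4, -178.8, 103.5], [0.5, 0.5])
cap ([575.7, 159.5, 90.0], [0.2, 0.2])
[[348, 161, 40, 65, 1624]]
top  base rect ((602.0905151367188, -184.23501586914062), (46.30921936035156, 129.54054260253906), 75.2228012084961)
[[302, 264, 76, 52, 2434], [354, 264, 1, 1, 1], [377, 290, 1, 1, 1], [290, 302, 1, 1, 1], [384, 303, 1, 1, 1], [362, 314, 1, 1, 1], [336, 326, 1, 1, 1], [322, 336, 1, 1, 1]]
scene  base rect ((601.43212890625, -185.46267700195312), (48.094749450683594, 129.84437561035156), 75.39244079589844)
top [ 6.02189415e+02 -1.84959988e+02 -2.62769144e-01  3.97161781e+01] -15.055562928290913 1.1304720077925765
 y extent pct [-30.60955799 -21.49418311   5.39659152  27.43827609  33.15044289]
scene [ 6.02018113e+02 -1.84925599e+02 -2.49522379e-01  4.13685226e+01] -14.296579183114279 1.6317247402771358
 y extent pct [-32.55877841 -30.81832094 -13.98723533  17.93581238  21.89623906]
```

Run:
```python
from h import *
C=np.load("pics/C.npy");S=np.load("pics/S.npy")
f=lambda a:np.round(a,1).tolist()
for nm,P in (("top",C),("scene",S)):
    m=(abs(P[...,0]-573)<40)&(abs(P[...,1]-160)<30)&(P[...,2]>76)&(P[...,2]<93)
    print(nm,cv2.minAreaRect(P[m][:,:2].astype(np.float32)))
# near flap plane & far flap plane from top cloud
for name,m in (("near",(C[...,2]>106)&(C[...,2]<146)&(C[...,0]<545)&(C[...,0]>480)&(C[...,1]>95)&(C[...,1]<215)),("far",(C[...,2]>106)&(C[...,2]<146)&(C[...,0]<660)&(C[...,0]>600)&(C[...,1]>95)&(C[...,1]<215))):
    Q=C[m]; c=np.median(Q,0); k=Q
    for _ in range(4):
        c=k.mean(0); n=np.linalg.svd(k-c,full_matrices=False)[2][2]; k=Q[abs((Q-c)@n)<4]
    n*=np.sign(n[0]); print(name,f(c),np.round(n,3),"tilt from vertical deg",np.degrees(np.arcsin(n[2])),"yaw",np.degrees(np.arctan2(n[1],n[0])),len(k))
    # hinge x at z=100 (bias -1.4), and line
    for y in (90,165,240):
        print("  hinge at y",y, c[0]-(n[1]*(y-c[1])+n[2]*(98.6-c[2]))/n[0])
# walls short sides: dust flap extents; rim points z 95-105
m=(C[...,2]>93)&(C[...,2]<104)&(C[...,0]>515)&(C[...,0]<632)&(C[...,1]>60)&(C[...,1]<280)
Q=C[m]; print(f(Q[:,1].min()),f(Q[:,1].max())); h=np.histogram(Q[:,1],bins=np.arange(60,280,5)); print(list(zip(h[1].tolist(),h[0].tolist())))
```

```text
top ((575.7484741210938, 160.7913055419922), (27.30809783935547, 27.787151336669922), 1.4497342109680176)
scene ((575.8800048828125, 159.72157287597656), (29.770498275756836, 30.05819320678711), 0.7396868467330933)
near [524.6, 155.0, 126.5] [ 0.848 -0.062 -0.527] tilt from vertical deg -31.811574998120616 yaw -4.164930460813739 907
  hinge at y 90 502.50000386951626
  hinge at y 165 507.961508178601
  hinge at y 240 513.4230124876857
far [622.1, 154.6, 126.6] [ 0.889 -0.065  0.454] tilt from vertical deg 26.978947295749737 yaw -4.195316058373731 533
  hinge at y 90 631.661029981205
  hinge at y 165 637.1625214079551
  hinge at y 240 642.6640128347052
69.6 261.6
[(60, 0), (65, 7), (70, 73), (75, 134), (80, 51), (85, 1), (90, 2), (95, 3), (100, 2), (105, 1), (110, 3), (115, 2), (120, 2), (125, 0), (130, 0), (135, 0), (140, 0), (145, 0), (150, 0), (155, 0), (160, 0), (165, 0), (170, 0), (175, 0), (180, 0), (185, 0), (190, 0), (195, 0), (200, 0), (205, 0), (210, 1), (215, 1), (220, 0), (225, 2), (230, 4), (235, 1), (240, 1), (245, 27), (250, 84), (255, 35), (260, 4), (265, 0), (270, 0)]
```

Run:
```python
from h import *
C=np.load("pics/C.npy").reshape(-1,3);S=np.load("pics/S.npy").reshape(-1,3)
for nm,P in (("top",C),("scene",S)):
    print(nm)
    for x in range(150,750,50):
        r=[]
        for y in range(50,700,50):
            k=P[(P[:,0]>=x)&(P[:,0]<x+50)&(P[:,1]>=y)&(P[:,1]<y+50)&(P[:,2]<500)]
            r.append(int(np.percentile(k[:,2],98)) if len(k)>3 else None)
        print(x,r)
```

```text
top
150 [-2, -2, -8, -744, -743, -742, -217, -208, -203, -199, -198, -200, -205]
200 [-748, None, None, None, None, None, -219, -209, -202, -199, -199, -200, -204]
250 [-744, None, None, None, None, None, -226, -211, -206, -203, -201, -203, -208]
300 [1, 1, 1, 1, 1, 1, 1, 1, 1, 1, 1, None, None]
350 [1, 1, 1, 1, 1, 1, 68, 88, 87, 89, 1, None, None]
400 [1, 1, 1, 1, 1, 1, 122, 123, 123, 123, None, None, None]
450 [4, 4, 4, 1, 1, 1, 124, 125, 125, 124, 2, None, None]
500 [147, 149, 149, 149, 143, 1, 179, 187, 189, 121, None, None, None]
550 [99, 79, 88, 83, 99, 1, 212, 221, 220, None, None, None, None]
600 [150, 151, 152, 151, 99, 1, 220, 222, 221, None, None, None, None]
650 [2, 2, 1, 1, 1, 1, 220, 222, 221, None, None, None, None]
700 [1, 1, 1, 1, 1, 1, 220, 222, 221, None, None, None, None]
scene
150 [None, -644, -645, -742, -741, -741, -215, -204, -201, -197, -196, -198, -203]
200 [None, -741, -741, -741, -742, -742, -217, -207, -199, 340, -195, -198, -202]
250 [-742, -741, -741, -742, -742, -742, -226, -210, -204, 331, 324, 297, -206]
300 [3, 3, 3, 3, 3, 3, 3, 3, 3, 3, 3, 3, 3]
350 [3, 3, 3, 3, 3, 4, 78, 89, 89, 91, 91, 87, 86]
400 [3, 3, 3, 4, 3, 4, 124, 125, 126, 126, 126, 128, 128]
450 [6, 6, 6, 3, 3, 3, 126, 169, 189, 189, 189, 189, 189]
500 [144, 151, 150, 151, 136, 3, 180, 189, 191, 192, 191, 192, 192]
550 [101, 85, 90, 100, 102, None, 215, 223, 224, 224, 224, 224, 223]
600 [149, 154, 153, 152, 102, None, 222, 224, 224, 225, 225, 225, 223]
650 [4, 4, 3, 3, 3, 3, 222, 224, 228, 229, 224, 224, None]
700 [3, 4, 3, 3, 3, 3, 221, 224, 224, 225, 227, 225, None]
```

{"api": "servo_tool", "payload": {
  "rows": [
    {"turn":-6.4,"fingers":0},
    {"turn":-6.4,"fingers":0},
    {"turn":-6.4,"fingers":0},
    {"x":2.5,"y":2.8,"fingers":0},
    {"x":2.5,"y":2.8,"fingers":0},
    {"x":2.5,"y":2.8,"fingers":0},
    {"x":2.5,"y":2.8,"fingers":0},
    {"x":2.5,"y":2.8,"fingers":0},
    {"x":2.5,"y":2.8,"fingers":0},
    {"x":2.5,"y":2.8,"fingers":0}
  ]
}}

```text
invalid input at $.rows[0]: expected keys fingers, x, y, z, turn
```

{"api": "servo_tool", "payload": {
  "rows": [
    {"turn":-6.4,"fingers":0,"x":0,"y":0,"z":0},
    {"turn":-6.4,"fingers":0,"x":0,"y":0,"z":0},
    {"turn":-6.4,"fingers":0,"x":0,"y":0,"z":0},
    {"x":2.5,"y":2.8,"z":0,"turn":0,"fingers":0},
    {"x":2.5,"y":2.8,"z":0,"turn":0,"fingers":0},
    {"x":2.5,"y":2.8,"z":0,"turn":0,"fingers":0},
    {"x":2.5,"y":2.8,"z":0,"turn":0,"fingers":0},
    {"x":2.5,"y":2.8,"z":0,"turn":0,"fingers":0},
    {"x":2.5,"y":2.8,"z":0,"turn":0,"fingers":0},
    {"x":2.5,"y":2.8,"z":0,"turn":0,"fingers":0}
  ]
}}

```text
clock: 0.98
position: [408.7, 363.8, 231.2]
ee_rot: [0.999, -0.036, -0.0, 0.0]
contact_force: [2.0, -0.1, 0.1]
gripper_width: -0.0
```

```bash
cat >> h.py <<'E'
from scipy.spatial.transform import Rotation as Ro
def st():
    s=arm.read_state(); R=Ro.from_quat(s["ee_rot"]).as_matrix()
    psi=np.degrees(np.arctan2(R[1,0],R[0,0]))
    print("t %.2f"%s["clock"],"pos",np.round(s["position"],1),"psi %.2f"%psi,"z",np.round(R[:,2],3),"F",np.round(s["contact_force"],1),"w %.1f"%s["gripper_width"],"j",np.round(s["joints"],2))
    return s,R,psi
def to(dst):
    s,R,psi=st(); print("tool shift cm",np.round(R.T@(np.array(dst)-s["position"])/10,2))
E
python3 -c "
from h import *
to([574.5,158,230])"
```

```text
t 0.98 pos [408.7 363.8 231.2] psi -4.15 z [-0. -0. -1.] F [ 2.  -0.1  0.1] w -0.0 j [ 1.02  0.25 -0.18 -0.   -1.13  0.47]
tool shift cm [18.02 19.33  0.12]
```

{"api": "servo_tool", "payload": {
  "rows": [
    {"x":2.5,"y":2.7,"z":0,"turn":0,"fingers":0},
    {"x":2.5,"y":2.7,"z":0,"turn":0,"fingers":0},
    {"x":2.5,"y":2.7,"z":0,"turn":0,"fingers":0},
    {"x":2.5,"y":2.7,"z":0,"turn":0,"fingers":0},
    {"x":2.5,"y":2.7,"z":0,"turn":0,"fingers":0},
    {"x":2.5,"y":2.7,"z":0,"turn":0,"fingers":0},
    {"x":2.5,"y":2.7,"z":0,"turn":0,"fingers":0},
    {"x":0.5,"y":0.4,"z":0,"turn":0,"fingers":0},
    {"x":0,"y":0,"z":3,"turn":0,"fingers":0},
    {"x":0,"y":0,"z":0,"turn":0,"fingers":0}
  ]
}}

```text
clock: 1.82
position: [570.9, 158.3, 196.1]
ee_rot: [0.999, -0.038, -0.005, 0.001]
contact_force: [-0.8, 1.0, -1.3]
gripper_width: 0.2
```

```bash
python3 -c "
from h import *
to([574,158,120])
p,d=arm.get_image('wrist'); m=arm.camera_model('wrist'); cv2.imwrite('pics/w1.png',p[:,:,::-1]); np.save('pics/w1.npy',d); np.save('pics/w1p.npy',m['pose'])
p,d=arm.get_image('scene'); crop(p[:,:,::-1],150,40,350,190,4,'pics/s1.png')"
```

```text
t 1.82 pos [570.9 158.3 196.1] psi -4.35 z [-0.01  -0.003 -1.   ] F [-0.8  1.  -1.3] w 0.2 j [ 0.54  0.36 -0.12 -0.   -1.1   0.95]
tool shift cm [ 0.38 -0.01  7.61]
```

View pics/w1.png

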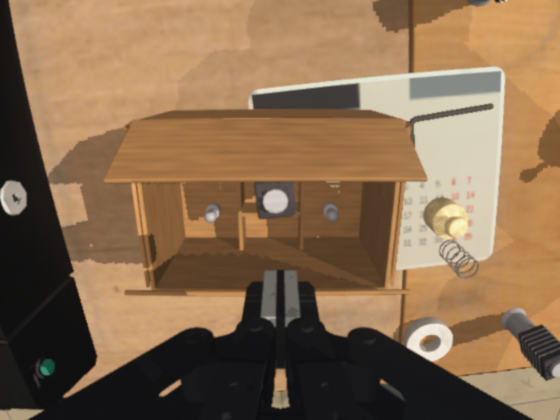

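View pics/s1.png

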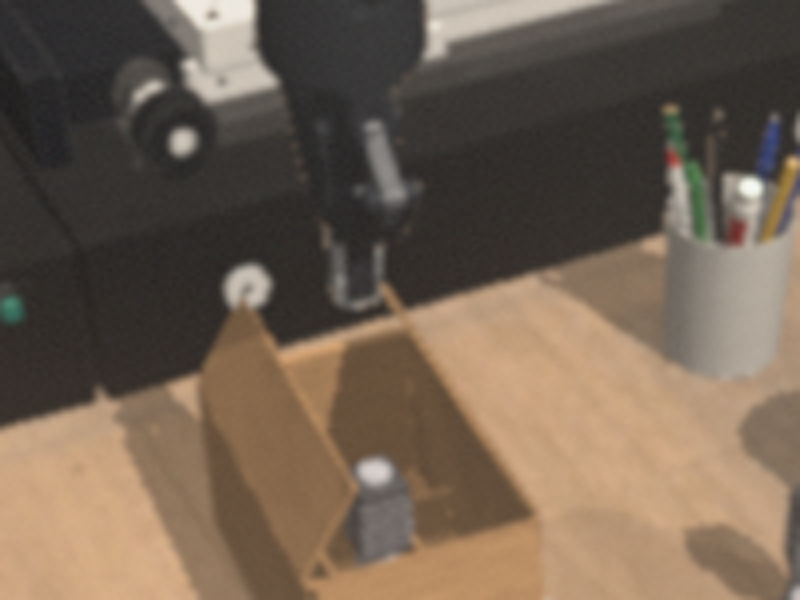

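{"api": "servo_tool", "payload": {
  "rows": [
    {"x":0.1,"y":0,"z":2.5,"turn":0,"fingers":0},
    {"x":0.1,"y":0,"z":2.5,"turn":0,"fingers":0},
    {"x":0,"y":0,"z":2.4,"turn":0,"fingers":0},
    {"x":-1.0,"y":0,"z":0,"turn":0,"fingers":0},
    {"x":-1.4,"y":0,"z":0,"turn":0,"fingers":0},
    {"x":-1.4,"y":0,"z":0,"turn":0,"fingers":0},
    {"x":-1.4,"y":0,"z":0,"turn":0,"fingers":0},
    {"x":-1.4,"y":0,"z":0,"turn":0,"fingers":0},
    {"x":-1.3,"y":0,"z":0,"turn":0,"fingers":0},
    {"x":0,"y":0,"z":0,"turn":0,"fingers":0}
  ]
}}

```text
clock: 2.75
position: [495.5, 166.6, 129.8]
ee_rot: [0.999, -0.035, 0.001, -0.001]
contact_force: [-0.4, -0.3, -0.5]
gripper_width: 0.1
```

```bash
python3 -c "
from h import *
to([490,158,120])
p,d=arm.get_image('scene'); crop(p[:,:,::-1],150,40,350,190,4,'pics/s2.png')"
```

```text
t 2.75 pos [495.5 166.6 129.8] psi -4.01 z [ 0.002  0.002 -1.   ] F [-0.4 -0.3 -0.5] w 0.1 j [ 0.64  0.31 -0.38  0.   -0.87  0.87]
tool shift cm [-0.49  0.9   0.98]
```

View pics/s2.png

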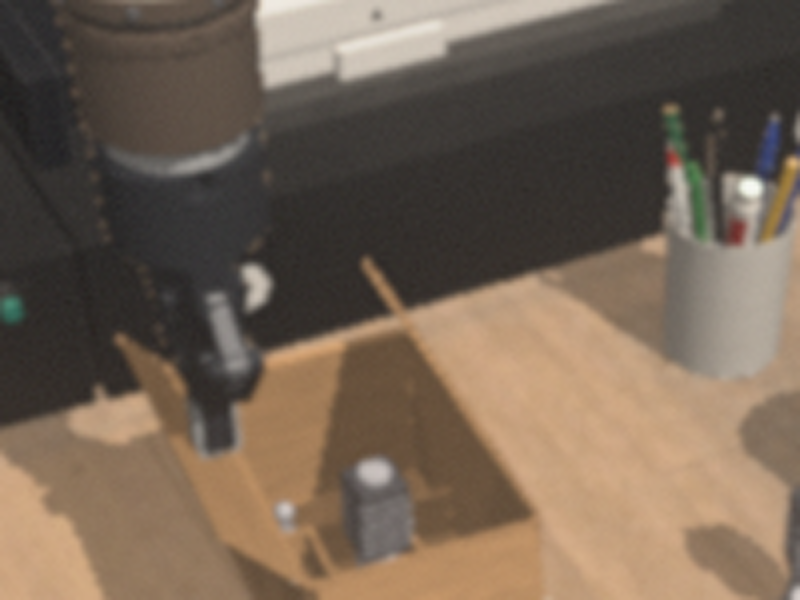

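{"api": "servo_tool", "payload": {
  "rows": [
    {"x":-0.6,"y":0,"z":0.9,"turn":0,"fingers":0},
    {"x":-0.4,"y":0,"z":0.3,"turn":0,"fingers":0},
    {"x":-0.3,"y":0,"z":0,"turn":0,"fingers":0},
    {"x":0,"y":0,"z":0,"turn":0,"fingers":0},
    {"x":3,"y":0,"z":0,"turn":0,"fingers":0},
    {"x":3.5,"y":0,"z":0,"turn":0,"fingers":0},
    {"x":3.0,"y":0,"z":0,"turn":0,"fingers":0},
    {"x":1.5,"y":0,"z":0,"turn":0,"fingers":0},
    {"x":1.5,"y":0,"z":0,"turn":0,"fingers":0},
    {"x":1.5,"y":0,"z":0,"turn":0,"fingers":0}
  ]
}}

```text
clock: 3.63
position: [626.2, 156.5, 118.6]
ee_rot: [0.999, -0.036, 0.002, -0.0]
contact_force: [-2.2, 1.1, 2.2]
gripper_width: 0.0
```

```bash
python3 -c "
from h import *
to([655,152,120])
p,d=arm.get_image('scene'); crop(p[:,:,::-1],150,40,350,190,4,'pics/s3.png')"
```

```text
t 3.63 pos [626.2 156.5 118.6] psi -4.11 z [ 0.004  0.    -1.   ] F [-2.2  1.1  2.2] w 0.0 j [ 0.5   0.51 -0.09  0.   -0.97  1.  ]
tool shift cm [ 2.91  0.24 -0.13]
```

View pics/s3.png

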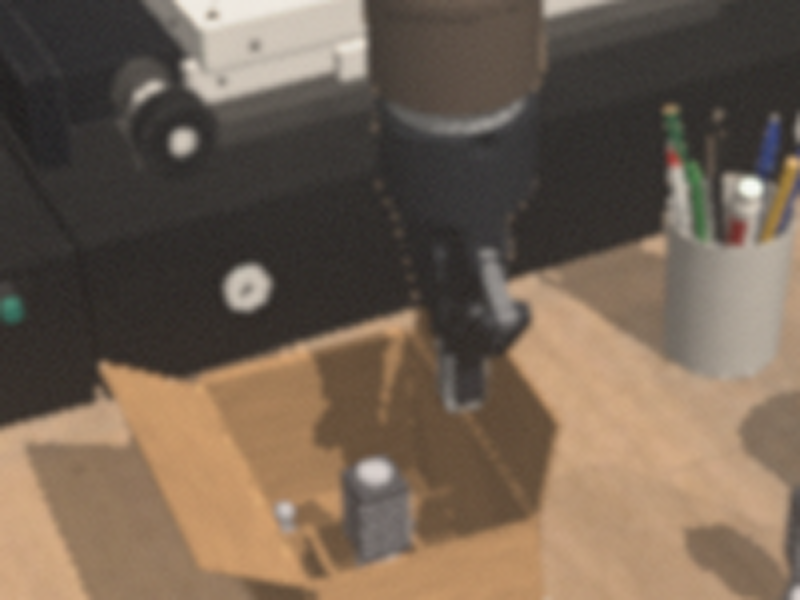

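{"api": "servo_tool", "payload": {
  "rows": [
    {"x":1.4,"y":0,"z":0,"turn":0,"fingers":0},
    {"x":1.2,"y":0,"z":0,"turn":0,"fingers":0},
    {"x":0.6,"y":0,"z":0,"turn":0,"fingers":0},
    {"x":0,"y":0,"z":0,"turn":0,"fingers":0},
    {"x":-1.5,"y":0,"z":-1.0,"turn":0,"fingers":0},
    {"x":-3.0,"y":0,"z":-2.0,"turn":0,"fingers":8.5},
    {"x":-3.2,"y":0,"z":-2.5,"turn":0,"fingers":8.5},
    {"x":0,"y":0,"z":0,"turn":0,"fingers":8.5},
    {"x":0,"y":0,"z":0,"turn":0,"fingers":8.5}
  ]
}}

```text
clock: 4.43
position: [578.3, 160.4, 172.9]
ee_rot: [0.999, -0.036, 0.002, -0.001]
contact_force: [-0.9, 0.6, 0.5]
gripper_width: 48.2
```

```bash
python3 -c "
from h import *
to([576,159.7,100])
p,d=arm.get_image('wrist'); m=arm.camera_model('wrist'); cv2.imwrite('pics/w4.png',p[:,:,::-1]); np.save('pics/w4.npy',d); np.save('pics/w4p.npy',m['pose'])
p,d=arm.get_image('scene'); crop(p[:,:,::-1],150,40,350,190,4,'pics/s4.png')"
```

```text
t 4.43 pos [578.3 160.4 172.9] psi -4.08 z [ 0.004  0.002 -1.   ] F [-0.9  0.6  0.5] w 48.2 j [ 0.54  0.39 -0.14  0.   -1.04  0.96]
tool shift cm [-0.25  0.1   7.28]
```

View pics/s4.png

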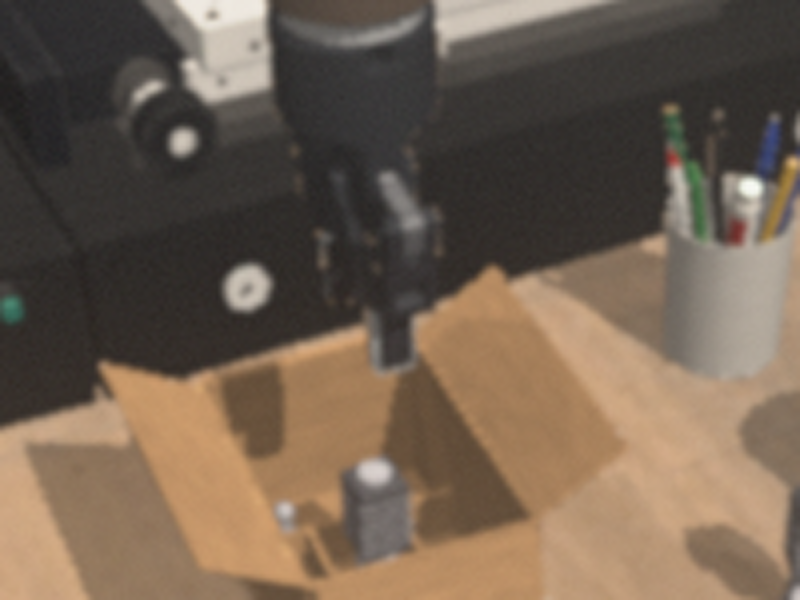

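View pics/w4.png

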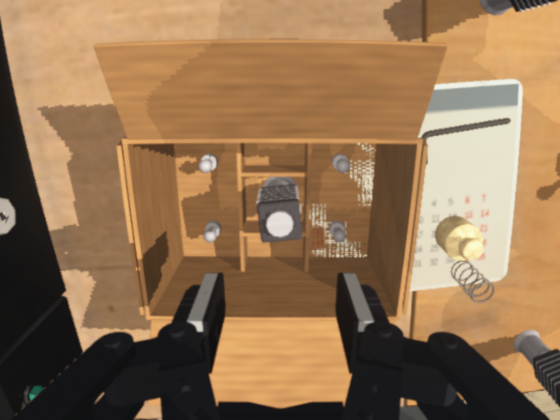

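```bash
python3 -c "
from h import *
m=arm.camera_model('wrist'); T=np.load('pics/w4p.npy')
im=cv2.imread('pics/w4.png'); g=cv2.cvtColor(im,cv2.COLOR_BGR2GRAY)
k=(g[205:240,262:298]>165).astype(np.uint8); n,l,s,c=cv2.connectedComponentsWithStats(k); print(s[1:],c[1:]+[262,205])
i=1+np.argmax(s[1:,4]); print(plane(m,*(c[i]+[262,205]),88,T))
P=cloud(m,np.load('pics/w4.npy'),T)
q=P[(abs(P[...,0]-576)<30)&(abs(P[...,1]-160)<30)&(P[...,2]>79)&(P[...,2]<95)]
print(len(q),q.mean(0),cv2.minAreaRect(q[:,:2].astype(np.float32)))
crop(im,240,165,320,260,6,'pics/w4c.png')
st()"
```

```text
[[  5   7  26  25 520]] [[279.55192308 223.83653846]]
[578.10235611 160.83694201  88.        ]
1653 [578.77360167 160.6714687   83.33851447] ((577.58251953125, 160.80880737304688), (28.217655181884766, 28.000568389892578), 1.7018858194351196)
t 4.53 pos [578.6 159.8 170.2] psi -4.16 z [-0.  0. -1.] F [ 0.8  0.5 -0.2] w 62.9 j [ 0.54  0.39 -0.14 -0.   -1.04  0.96]
```

View pics/w4c.png

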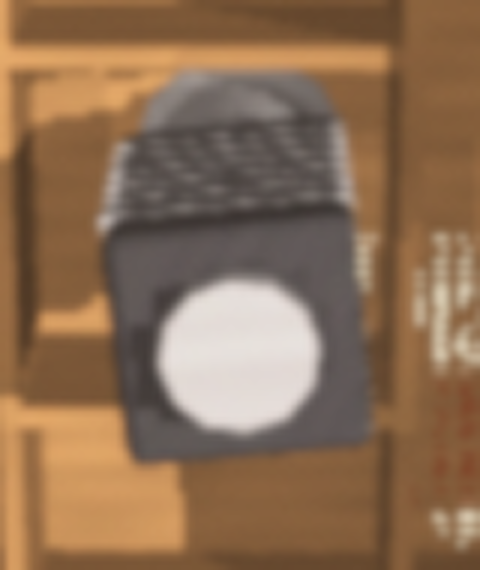

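{"api": "servo_tool", "payload": {
  "rows": [
    {"x":0,"y":0,"z":0,"turn":-5.8,"fingers":8.5},
    {"x":-0.1,"y":-0.1,"z":3.0,"turn":0,"fingers":8.5},
    {"x":0,"y":0,"z":3.0,"turn":0,"fingers":8.5},
    {"x":0,"y":0,"z":3.0,"turn":0,"fingers":8.5},
    {"x":0,"y":0,"z":2.0,"turn":0,"fingers":8.5},
    {"x":0,"y":0,"z":1.0,"turn":0,"fingers":8.5},
    {"x":0,"y":0,"z":0,"turn":0,"fingers":8.5}
  ]
}}

```text
clock: 5.12
position: [576.2, 159.4, 46.4]
ee_rot: [1.0, 0.014, -0.003, 0.002]
contact_force: [-0.5, 0.2, 0.2]
gripper_width: 84.8
```

```bash
python3 -c "
from h import *
to([577.3,160.5,45])
p,d=arm.get_image('wrist'); m=arm.camera_model('wrist'); cv2.imwrite('pics/w5.png',p[:,:,::-1])
st()"
```

```text
t 5.12 pos [576.2 159.4  46.4] psi 1.58 z [-0.007 -0.004 -1.   ] F [-0.5  0.2  0.2] w 84.8 j [ 0.54  0.53 -0.27 -0.   -0.77  1.06]
tool shift cm [ 0.12 -0.11  0.14]
t 5.17 pos [577.5 160.   48.6] psi 1.62 z [-0.003 -0.002 -1.   ] F [-0.2 -0.6  0.1] w 84.8 j [ 0.54  0.53 -0.27  0.   -0.78  1.06]
```

View pics/w5.png

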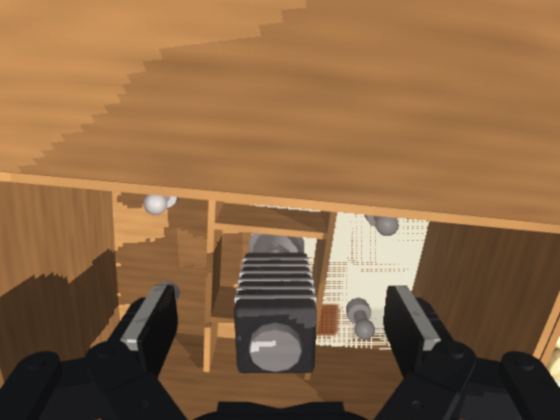

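{"api": "servo_tool", "payload": {
  "rows": [
    {"x":0,"y":0,"z":0.3,"turn":0,"fingers":8.5},
    {"x":0,"y":0,"z":0,"turn":0,"fingers":2},
    {"x":0,"y":0,"z":0,"turn":0,"fingers":1},
    {"x":0,"y":0,"z":0,"turn":0,"fingers":0},
    {"x":0,"y":0,"z":0,"turn":0,"fingers":0},
    {"x":0,"y":0,"z":0,"turn":0,"fingers":0},
    {"x":0,"y":0,"z":0,"turn":0,"fingers":0},
    {"x":0,"y":0,"z":0,"turn":0,"fingers":0}
  ]
}}

```text
clock: 5.83
position: [578.0, 160.8, 48.1]
ee_rot: [1.0, 0.014, 0.001, -0.0]
contact_force: [-0.3, 0.7, 4.7]
gripper_width: 27.2
```

```bash
python3 -c "
from h import *
st()
p,d=arm.get_image('wrist'); m=arm.camera_model('wrist'); cv2.imwrite('pics/w6.png',p[:,:,::-1])
st()"
```

```text
t 5.83 pos [578.  160.8  48.1] psi 1.66 z [ 0.001  0.    -1.   ] F [-0.3  0.7  4.7] w 27.2 j [ 0.54  0.53 -0.27  0.   -0.77  1.06]
t 5.88 pos [578.  160.8  48.1] psi 1.66 z [ 0.001  0.    -1.   ] F [-1.7  0.4  5.7] w 27.4 j [ 0.54  0.53 -0.27  0.   -0.77  1.06]
```

View pics/w6.png

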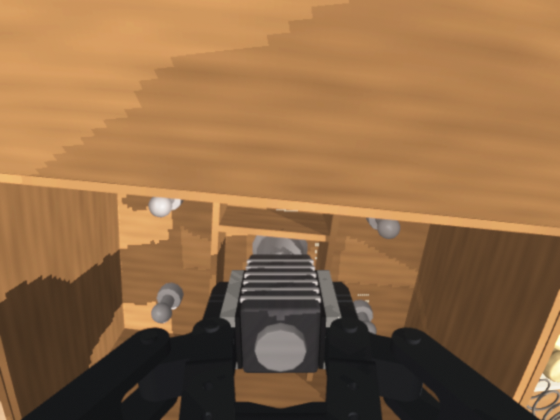

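{"api": "servo_tool", "payload": {
  "rows": [
    {"x":0,"y":0,"z":-2.0,"turn":0,"fingers":0},
    {"x":0,"y":0,"z":-3.0,"turn":0,"fingers":0},
    {"x":0,"y":0,"z":-3.5,"turn":0,"fingers":0},
    {"x":0,"y":0,"z":-3.5,"turn":0,"fingers":0},
    {"x":0,"y":0,"z":-2.5,"turn":0,"fingers":0},
    {"x":0,"y":2,"z":0,"turn":0,"fingers":0},
    {"x":0,"y":3.5,"z":0,"turn":0,"fingers":0},
    {"x":0,"y":3.5,"z":0,"turn":0,"fingers":0},
    {"x":0,"y":3.5,"z":0,"turn":0,"fingers":0},
    {"x":0,"y":3.5,"z":0,"turn":0,"fingers":0}
  ]
}}

```text
clock: 6.72
position: [581.3, -0.6, 191.4]
ee_rot: [1.0, 0.014, -0.001, -0.0]
contact_force: [0.8, -0.4, -2.3]
gripper_width: 27.3
```

```bash
python3 -c "
from h import *
to([576.5,-178.3,190])"
```

```text
t 6.72 pos [581.3  -0.6 191.4] psi 1.66 z [-0.002  0.    -1.   ] F [ 0.8 -0.4 -2.3] w 27.3 j [ 0.28  0.34 -0.16 -0.   -1.07  1.32]
tool shift cm [-0.99 17.75  0.14]
```

{"api": "servo_tool", "payload": {
  "rows": [
    {"x":-0.2,"y":3.5,"z":0,"turn":0,"fingers":0},
    {"x":-0.2,"y":3.5,"z":0,"turn":0,"fingers":0},
    {"x":-0.2,"y":3.5,"z":0,"turn":0,"fingers":0},
    {"x":-0.2,"y":3.5,"z":0,"turn":0,"fingers":0},
    {"x":-0.2,"y":2.5,"z":0,"turn":0,"fingers":0},
    {"x":0,"y":1.2,"z":0,"turn":5.4,"fingers":0},
    {"x":0,"y":0,"z":0,"turn":5.4,"fingers":0},
    {"x":0,"y":0,"z":0,"turn":5.6,"fingers":0},
    {"x":0,"y":0,"z":0,"turn":0,"fingers":0},
    {"x":0,"y":0,"z":0,"turn":0,"fingers":0}
  ]
}}

```text
clock: 7.55
position: [576.7, -176.5, 191.5]
ee_rot: [0.992, -0.127, -0.001, -0.0]
contact_force: [1.2, 0.3, -1.5]
gripper_width: 26.9
```

```bash
python3 -c "
from h import *
to([576.5,-178.3,190])
for n in ('wrist','top','scene'):
    m=arm.camera_model(n); p,d=arm.get_image(n); cv2.imwrite('pics/%s7.png'%n,p[:,:,::-1]); np.save('pics/%s7.npy'%n,d); np.save('pics/%s7p.npy'%n,m['pose'])
s=cv2.imread('pics/scene7.png');crop(s,260,150,420,330,4,'pics/s7c.png')
s=cv2.imread('pics/top7.png');crop(s,310,140,430,240,6,'pics/t7c.png')
st()"
```

```text
t 7.55 pos [ 576.7 -176.5  191.5] psi -14.64 z [-0.002  0.001 -1.   ] F [ 1.2  0.3 -1.5] w 26.9 j [-0.03  0.38 -0.11 -0.   -1.09  1.34]
tool shift cm [0.02 0.18 0.15]
t 7.70 pos [ 577.1 -176.2  192. ] psi -14.66 z [-0.001  0.    -1.   ] F [ 0.9 -0.  -1.9] w 27.3 j [-0.03  0.38 -0.1  -0.   -1.09  1.34]
```

View pics/wrist7.png

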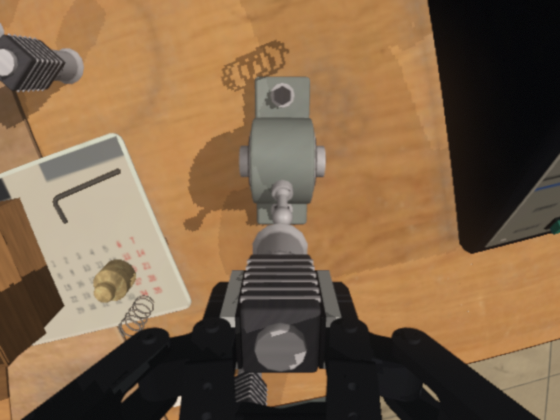

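View pics/s7c.png

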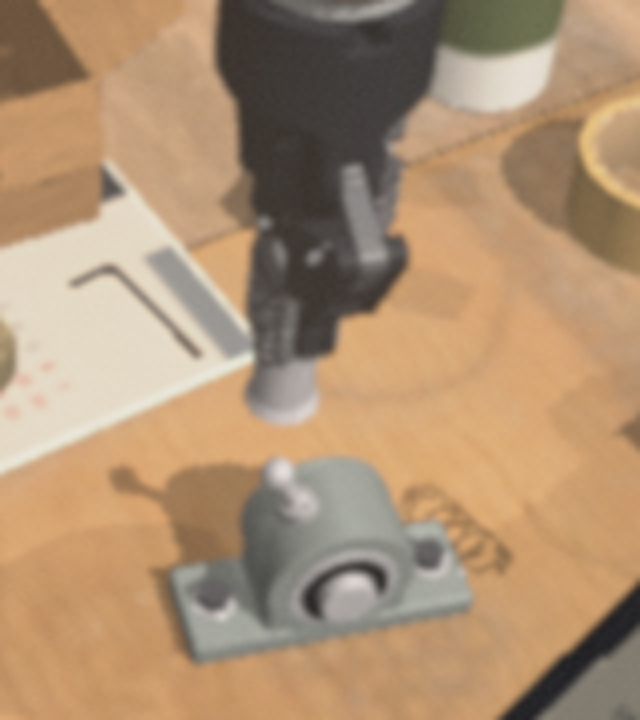

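View pics/t7c.png

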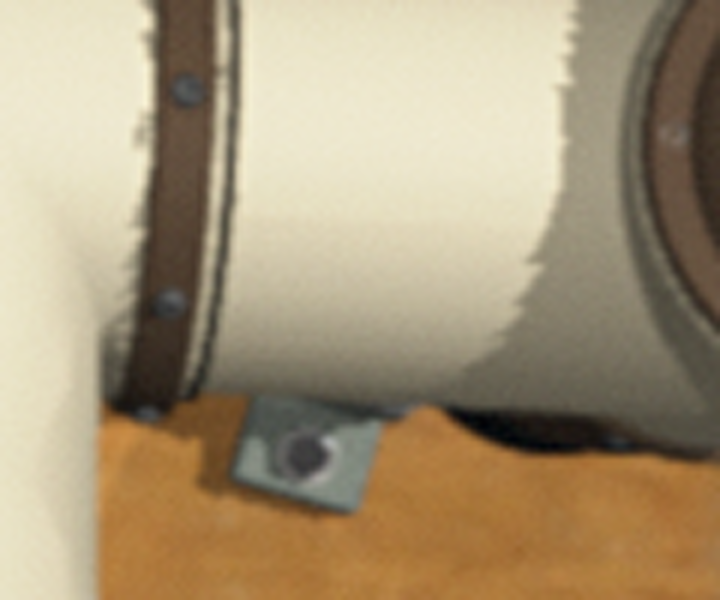

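```bash
python3 -c "
from h import *
m=arm.camera_model('wrist'); T=np.load('pics/wrist7p.npy'); d=np.load('pics/wrist7.npy')
im=cv2.imread('pics/wrist7.png'); crop(im,230,100,340,290,3,'pics/w7c.png')
P=cloud(m,d,T); q=P[(P[...,2]>95)&(P[...,2]<112)&(abs(P[...,0]-577)<15)&(abs(P[...,1]+178)<15)]; print(len(q),q.mean(0),q.min(0),q.max(0))
print('center by lsq', end=' ')
from scipy.optimize import least_squares
r=least_squares(lambda c:np.linalg.norm(q-c,axis=1)-7,[577,-178,99],loss='soft_l1'); print(r.x)
R=Ro.from_quat(arm.read_state()['ee_rot']).as_matrix(); t=np.array([577.1,-176.2,192.]);print('ball in tool',R.T@(r.x-t))
# nose points in tool frame
Q=(P-t)@R; k=(abs(Q[...,0])<40)&(abs(Q[...,1])<25)&(Q[...,2]>5)&(Q[...,2]<60)
n=Q[k]; print(len(n),n.min(0),n.max(0)); 
for z in range(0,56,5):
    b=n[(n[:,2]>z)&(n[:,2]<z+5)]
    if len(b)>10: print(z,np.round([b[:,0].max(),np.percentile(b[:,1],2),np.percentile(b[:,1],98)],1))
# same on scene
ms=arm.camera_model('scene'); S=cloud(ms,np.load('pics/scene7.npy')); Q=(S-t)@R
k=(abs(Q[...,0])<40)&(abs(Q[...,1])<25)&(Q[...,2]>5)&(Q[...,2]<60); n=Q[k];print('scene',len(n))
for z in range(0,56,3):
    b=n[(n[:,2]>z)&(n[:,2]<z+3)]
    if len(b)>6: print(z,np.round([np.percentile(b[:,0],3),np.percentile(b[:,0],97),np.percentile(b[:,1],2),np.percentile(b[:,1],98)],1))
"
```

```text
295 [ 579.64162156 -178.43376159  103.19802774] [ 572.7706882  -184.65405462   95.09592527] [ 584.46830783 -171.10941549  106.64871583]
center by lsq [ 577.42271627 -177.75972865   98.76516373]
ball in tool [ 0.75999419  1.42906158 93.23439164]
1654 [ -3.64673045 -14.9980527    5.01696738] [14.49854248 14.83896158 46.46054032]
5 [ 13.8 -12.8  12.4]
10 [12.8 -5.6  5.9]
15 [11.7 -7.2  7. ]
20 [11.9 -9.3  9.2]
25 [ 11.6 -10.5  10.3]
30 [ 12.1 -11.4  11.3]
35 [ 11.8 -11.7  11.5]
40 [ 14.5 -14.3  14.2]
45 [ 14.1 -15.   14.7]
scene 270
6 [-15.7   7.7  -8.2  14.4]
9 [-13.1   9.    1.3  13. ]
12 [-12.8   2.2   1.8  12.5]
15 [-14.2   6.    0.1  12.9]
18 [-14.3   6.3  -2.   13.2]
21 [-13.9   7.2   0.7  12.8]
24 [-13.3   7.    4.6  12.2]
27 [-14.1   5.3  -0.4  12.7]
30 [-12.8   6.    3.   12.3]
33 [-14.    7.3   1.4  12.5]
36 [-13.6   6.2  -3.4  13.7]
39 [-15.6  10.9  -4.9  15.1]
42 [-15.9  10.8  -9.3  13.8]
```

View pics/w7c.png

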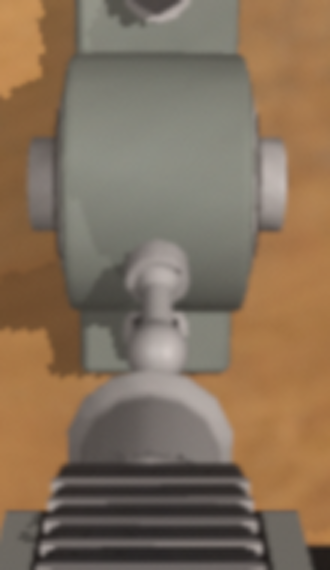

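{"api": "servo_tool", "payload": {
  "rows": [
    {"x":0.1,"y":0.1,"z":2.0,"turn":0,"fingers":0},
    {"x":0,"y":0,"z":1.5,"turn":0,"fingers":0},
    {"x":0,"y":0,"z":0.8,"turn":0,"fingers":0},
    {"x":0,"y":0,"z":0.3,"turn":0,"fingers":0},
    {"x":0,"y":0,"z":0.2,"turn":0,"fingers":0},
    {"x":0,"y":0,"z":0,"turn":0,"fingers":0}
  ]
}}

```text
clock: 8.2
position: [578.3, -177.8, 144.6]
ee_rot: [0.992, -0.128, 0.0, 0.0]
contact_force: [-0.1, 0.3, -1.5]
gripper_width: 27.1
```

```bash
cat > look.py <<'E'
from h import *
import sys
k=sys.argv[1]
to([577.2,-178,139.5])
for n in ('wrist','scene'):
    m=arm.camera_model(n); p,d=arm.get_image(n); cv2.imwrite('pics/%s%s.png'%(n,k),p[:,:,::-1]); np.save('pics/%s%s.npy'%(n,k),d); np.save('pics/%s%sp.npy'%(n,k),m['pose'])
a=cv2.resize(cv2.imread('pics/scene%s.png'%k)[190:330,270:400],(520,560),interpolation=cv2.INTER_CUBIC)
b=cv2.resize(cv2.imread('pics/wrist%s.png'%k)[180:400,225:335],(280,560),interpolation=cv2.INTER_CUBIC)
cv2.imwrite('pics/c%s.png'%k,np.hstack([a,b])); st()
E
python3 look.py 8
```

```text
t 8.20 pos [ 578.3 -177.8  144.6] psi -14.73 z [ 0. -0. -1.] F [-0.1  0.3 -1.5] w 27.1 j [-0.03  0.42 -0.16  0.   -0.98  1.34]
tool shift cm [-0.1   0.05  0.51]
t 8.30 pos [ 578.5 -177.8  145.2] psi -14.74 z [ 0.002 -0.    -1.   ] F [ 0.3 -0.5 -1.2] w 27.6 j [-0.03  0.42 -0.16  0.   -0.98  1.34]
```

View pics/c8.png

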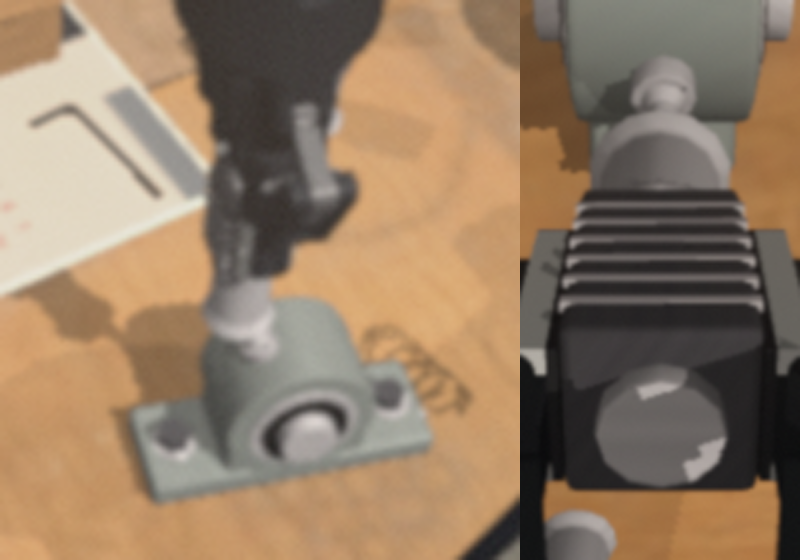

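{"api": "servo_tool", "payload": {
  "rows": [
    {"x":-0.1,"y":0,"z":0.2,"turn":0,"fingers":0},
    {"x":0,"y":0,"z":0.1,"turn":0,"fingers":0},
    {"x":0,"y":0,"z":0.1,"turn":0,"fingers":0},
    {"x":0,"y":0,"z":0,"turn":0,"fingers":0}
  ]
}}

```text
clock: 8.63
position: [577.7, -177.7, 141.1]
ee_rot: [0.992, -0.128, 0.001, 0.0]
contact_force: [0.3, -0.3, 0.2]
gripper_width: 27.2
```

```bash
python3 -c "
from h import *
st()"
```

```text
t 8.63 pos [ 577.7 -177.7  141.1] psi -14.74 z [ 0.002 -0.001 -1.   ] F [ 0.3 -0.3  0.2] w 27.2 j [-0.03  0.43 -0.17  0.   -0.97  1.34]
```

{"api": "servo_tool", "payload": {
  "rows": [
    {"x":0,"y":0,"z":0.1,"turn":0,"fingers":0},
    {"x":0,"y":0,"z":0,"turn":0,"fingers":0}
  ]
}}

```text
clock: 8.8
position: [577.8, -178.0, 140.4]
ee_rot: [0.992, -0.128, 0.001, 0.0]
contact_force: [0.6, -1.7, 3.4]
gripper_width: 27.1
```

```bash
python3 -c "
from h import *
st()"
```

```text
t 8.80 pos [ 577.8 -178.   140.4] psi -14.74 z [ 0.002 -0.001 -1.   ] F [ 0.6 -1.7  3.4] w 27.1 j [-0.03  0.43 -0.17  0.   -0.97  1.34]
```

{"api": "servo_tool", "payload": {
  "rows": [
    {"x":-0.3,"y":0,"z":0,"turn":0,"fingers":0},
    {"x":-0.3,"y":0,"z":0,"turn":0,"fingers":0},
    {"x":-0.2,"y":0,"z":0.1,"turn":0,"fingers":0},
    {"x":0,"y":0,"z":0,"turn":0,"fingers":0}
  ]
}}

```text
clock: 9.13
position: [574.8, -176.6, 140.9]
ee_rot: [0.992, -0.128, 0.008, 0.001]
contact_force: [8.3, -5.1, 1.4]
gripper_width: 27.4
```

```bash
python3 look.py 9
```

```text
t 9.13 pos [ 574.8 -176.6  140.9] psi -14.67 z [ 0.015 -0.003 -1.   ] F [ 8.3 -5.1  1.4] w 27.4 j [-0.03  0.41 -0.19  0.   -0.95  1.34]
tool shift cm [0.26 0.08 0.15]
t 9.23 pos [ 574.8 -176.6  140.9] psi -14.68 z [ 0.015 -0.003 -1.   ] F [ 8.8 -3.7  1.7] w 27.3 j [-0.03  0.41 -0.19  0.   -0.95  1.34]
```

View pics/c9.png

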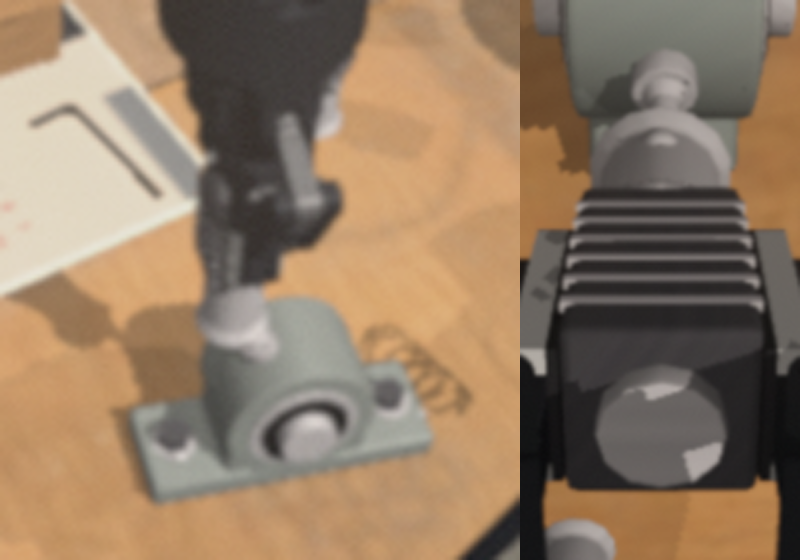

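{"api": "servo_tool", "payload": {
  "rows": [
    {"x":-0.3,"y":0,"z":0,"turn":0,"fingers":0},
    {"x":-0.3,"y":0,"z":0,"turn":0,"fingers":0},
    {"x":-0.2,"y":0,"z":0.1,"turn":0,"fingers":0},
    {"x":0,"y":0,"z":0,"turn":0,"fingers":0},
    {"x":0,"y":0,"z":0,"turn":0,"fingers":0}
  ]
}}

```text
clock: 9.65
position: [568.3, -174.5, 141.0]
ee_rot: [0.992, -0.127, 0.009, 0.001]
contact_force: [9.4, -4.0, 3.7]
gripper_width: 27.1
```

```bash
python3 look.py 10
```

```text
t 9.65 pos [ 568.3 -174.5  141. ] psi -14.65 z [ 0.018 -0.003 -1.   ] F [ 9.4 -4.   3.7] w 27.1 j [-0.02  0.4  -0.21  0.   -0.94  1.34]
tool shift cm [0.95 0.11 0.16]
t 9.75 pos [ 568.3 -174.5  140.9] psi -14.65 z [ 0.017 -0.003 -1.   ] F [ 7.9 -3.4  4.7] w 27.1 j [-0.02  0.4  -0.21  0.   -0.94  1.34]
```

View pics/c10.png

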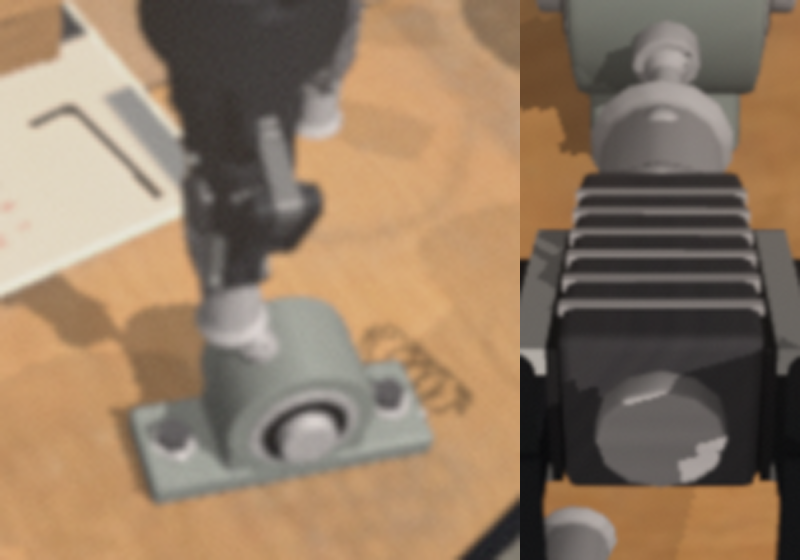

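{"api": "servo_tool", "payload": {
  "rows": [
    {"x":-0.3,"y":0,"z":0,"turn":0,"fingers":0},
    {"x":-0.3,"y":0,"z":0.1,"turn":0,"fingers":0},
    {"x":-0.2,"y":0,"z":0,"turn":0,"fingers":0},
    {"x":-0.2,"y":0,"z":0.1,"turn":0,"fingers":0},
    {"x":-0.2,"y":0,"z":0.1,"turn":0,"fingers":0},
    {"x":0,"y":0,"z":0,"turn":0,"fingers":0},
    {"x":0,"y":0,"z":0,"turn":0,"fingers":0}
  ]
}}

```text
clock: 10.33
position: [556.2, -171.2, 138.3]
ee_rot: [0.992, -0.127, 0.008, 0.0]
contact_force: [6.3, -2.8, 6.6]
gripper_width: 27.9
```

```bash
python3 look.py 11
```

```text
t 10.33 pos [ 556.2 -171.2  138.3] psi -14.64 z [ 0.017 -0.003 -1.   ] F [ 6.3 -2.8  6.6] w 27.9 j [-0.02  0.39 -0.24  0.   -0.92  1.33]
tool shift cm [ 2.2   0.12 -0.09]
t 10.43 pos [ 556.2 -171.3  138.3] psi -14.64 z [ 0.016 -0.003 -1.   ] F [ 6.1 -2.6  6. ] w 27.0 j [-0.02  0.39 -0.24  0.   -0.93  1.33]
```

View pics/c11.png

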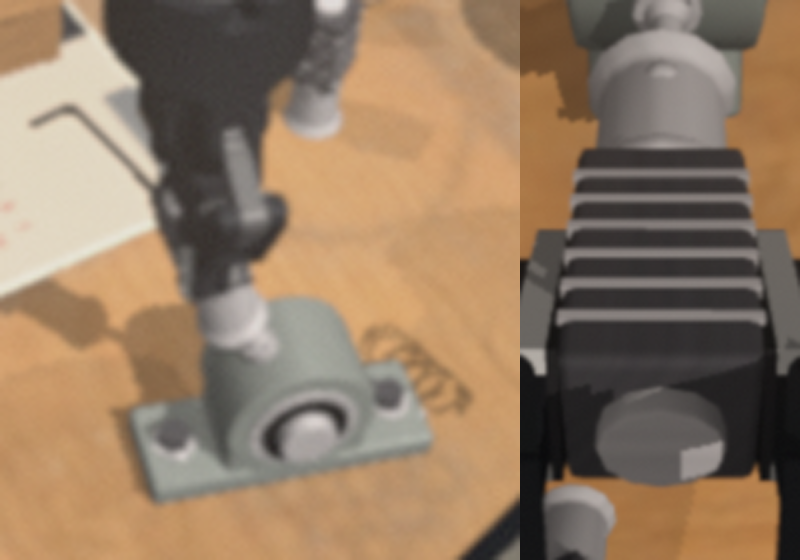

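```bash
cat > tilt.py <<'E'
from h import *
import sys
# tilt of coupler in camera frame via the tool frame: T_cam->tool is rigid
m=arm.camera_model('wrist')
def tilt(k,v=True):
    d=np.load('pics/wrist%s.npy'%k)
    # rigid cam->tool from picture 7 (state then known)
    T7=np.load('pics/wrist7p.npy'); R=Ro.from_quat([0.992,-0.127,0,0]).as_matrix(); t=np.array([577.1,-176.2,192.])
    P=cloud(m,d,T7); Q=(P-t)@R
    k1=(abs(Q[...,1])<10)&(Q[...,0]>-30)&(Q[...,0]<45)&(Q[...,2]>-60)&(Q[...,2]<60)
    q=Q[k1]
    # silhouettes: front surface line in (x,z): top face & front face; use cap/top face: fit with RANSAC planes n_y~0
    best=[]
    rest=q.copy()
    rng=np.random.default_rng(0)
    for _ in range(3):
        bn=0
        for i in range(400):
            a=rest[rng.integers(len(rest),size=2)][:,[0,2]]; e=a[1]-a[0]; L=np.hypot(*e)
            if L<8: continue
            n=np.array([-e[1],e[0]])/L; inl=abs((rest[:,[0,2]]-a[0])@n)<1.0
            if inl.sum()>bn: bn=inl.sum(); bi=inl
        s=rest[bi][:,[0,2]]; c=s.mean(0); e=np.linalg.svd(s-c,full_matrices=False)[2][0]
        if e[1]<0:e=-e
        best.append((bn,np.round(c,1),np.round(np.degrees(np.arctan2(e[0],e[1])),1),np.round(np.ptp((s-c)@e),1)))
        rest=rest[~bi]
    for b in best: print(k,b)
for k in sys.argv[1:]: tilt(k)
E
python3 tilt.py 7 10 11
```

```text
7 (np.int64(3285), array([ 12.8, -11.1]), np.float64(-0.9), np.float64(82.6))
7 (np.int64(1610), array([  3.6, -37. ]), np.float64(73.4), np.float64(21.2))
7 (np.int64(943), array([ -2.3, -37.4]), np.float64(-76.0), np.float64(24.8))
10 (np.int64(3877), array([ 14.6, -10.2]), np.float64(4.2), np.float64(97.8))
10 (np.int64(1555), array([  3.3, -37.1]), np.float64(78.7), np.float64(21.3))
10 (np.int64(847), array([  1.2, -39.1]), np.float64(-84.3), np.float64(18.2))
11 (np.int64(4887), array([ 17.4, -13.8]), np.float64(14.8), np.float64(103.4))
11 (np.int64(1368), array([  2.1, -37.8]), np.float64(88.2), np.float64(22.7))
11 (np.int64(945), array([24.3, 19.4]), np.float64(14.2), np.float64(102.6))
```

{"api": "servo_tool", "payload": {
  "rows": [
    {"x":-0.3,"y":0,"z":0.1,"turn":0,"fingers":0},
    {"x":-0.3,"y":0,"z":0.1,"turn":0,"fingers":0},
    {"x":-0.3,"y":0,"z":0.1,"turn":0,"fingers":0},
    {"x":0,"y":0,"z":0,"turn":0,"fingers":0},
    {"x":0,"y":0,"z":0,"turn":0,"fingers":0}
  ]
}}

```text
clock: 10.85
position: [546.7, -168.8, 134.8]
ee_rot: [0.992, -0.128, 0.007, 0.0]
contact_force: [5.8, -1.5, 6.7]
gripper_width: 27.4
```

```bash
python3 look.py 12; python3 tilt.py 12
```

```text
t 10.85 pos [ 546.7 -168.8  134.8] psi -14.66 z [ 0.014 -0.003 -1.   ] F [ 5.8 -1.5  6.7] w 27.4 j [-0.02  0.38 -0.27  0.   -0.91  1.33]
tool shift cm [ 3.19  0.12 -0.42]
t 10.95 pos [ 546.7 -168.8  134.8] psi -14.66 z [ 0.014 -0.002 -1.   ] F [ 5.  -2.5  6.4] w 27.5 j [-0.02  0.38 -0.27  0.   -0.91  1.33]
12 (np.int64(5552), array([ 19.3, -16.4]), np.float64(22.7), np.float64(82.2))
12 (np.int64(1204), array([24.9,  1.7]), np.float64(22.5), np.float64(81.8))
12 (np.int64(1036), array([ -3.5, -38.8]), np.float64(-68.8), np.float64(18.6))
```

View pics/c12.png

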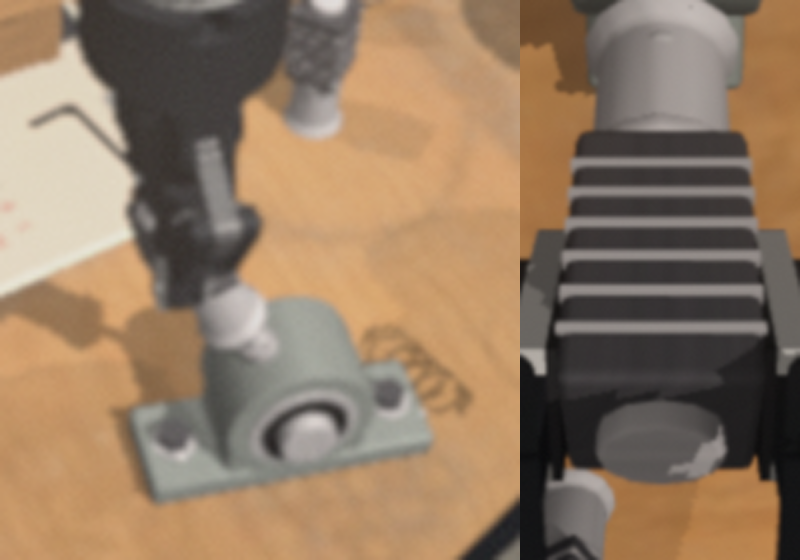

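{"api": "servo_tool", "payload": {
  "rows": [
    {"x":-0.2,"y":0,"z":0.1,"turn":0,"fingers":0},
    {"x":0,"y":0,"z":0,"turn":0,"fingers":0},
    {"x":0.1,"y":0,"z":0.2,"turn":0,"fingers":0},
    {"x":0.1,"y":0,"z":0.2,"turn":0,"fingers":0},
    {"x":0.1,"y":0,"z":0.2,"turn":0,"fingers":0},
    {"x":0.1,"y":0,"z":0.2,"turn":0,"fingers":0},
    {"x":0,"y":0,"z":0,"turn":0,"fingers":0}
  ]
}}

```text
clock: 11.53
position: [549.9, -170.3, 128.1]
ee_rot: [0.992, -0.127, 0.009, 0.001]
contact_force: [5.2, -3.9, 10.0]
gripper_width: 27.2
```

```bash
python3 look.py 13; python3 tilt.py 13
```

```text
t 11.53 pos [ 549.9 -170.3  128.1] psi -14.62 z [ 0.018 -0.005 -1.   ] F [ 5.2 -3.9 10. ] w 27.2 j [-0.02  0.39 -0.27  0.01 -0.89  1.33]
tool shift cm [ 2.86  0.06 -1.09]
t 11.63 pos [ 550.  -170.3  127.7] psi -14.62 z [ 0.018 -0.004 -1.   ] F [ 5.5 -4.5 12. ] w 27.7 j [-0.02  0.39 -0.27  0.01 -0.89  1.33]
13 (np.int64(5566), array([ 19.3, -16.9]), np.float64(23.3), np.float64(81.7))
13 (np.int64(1248), array([23.6, -2.1]), np.float64(22.8), np.float64(99.2))
13 (np.int64(995), array([ -3.4, -38.9]), np.float64(-69.6), np.float64(17.8))
```

View pics/c13.png

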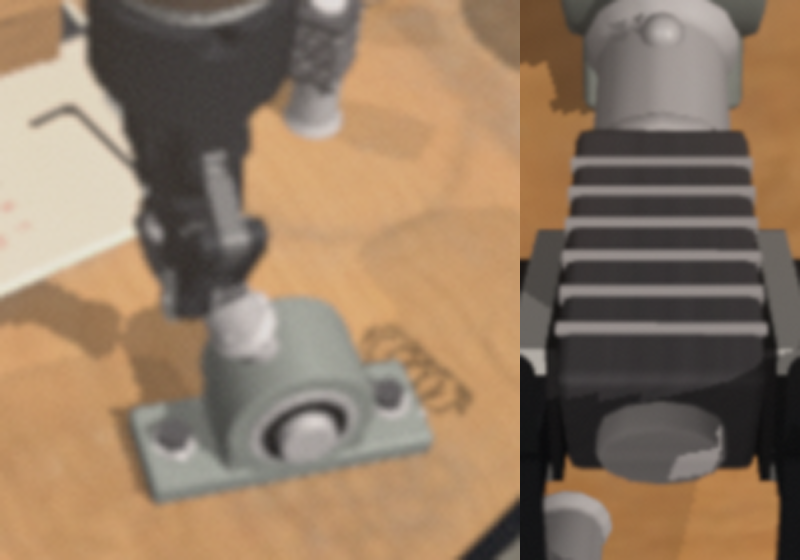

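{"api": "servo_tool", "payload": {
  "rows": [
    {"x":0.2,"y":0.1,"z":-0.1,"turn":0,"fingers":0},
    {"x":0.2,"y":0,"z":-0.1,"turn":0,"fingers":0},
    {"x":0,"y":0,"z":0,"turn":0,"fingers":0},
    {"x":0,"y":0,"z":0,"turn":0,"fingers":0}
  ]
}}

```text
clock: 11.97
position: [550.6, -171.0, 127.4]
ee_rot: [0.992, -0.128, 0.005, 0.0]
contact_force: [3.5, -0.5, 7.5]
gripper_width: 27.6
```

```bash
cat > ax.py <<'E'
from h import *
def ax(th=25.,piv=22.,mouth=45.5):
    s,R,psi=st(); yaw=np.radians(-14.7); hx=np.array([np.cos(yaw),np.sin(yaw),0]); hy=np.array([-hx[1],hx[0],0]); z=np.array([0,0,1.])
    t=np.radians(25); a=-np.sin(t)*hx+np.cos(t)*z; p=np.cos(t)*hx+np.sin(t)*z
    F=s["contact_force"]-[0.9,0,-1.7]; print("F axial %.1f perp %.1f y %.1f"%(F@a,F@p,F@hy))
    ball=np.array([577.2,-178,99]); pv=s["position"]+R@np.array([-.5,0,-piv]); q=pv-ball
    print("pivot-ball axial %.1f perp %.1f y %.1f -> depth %.1f"%(q@a,q@p,q@hy,piv+mouth-q@a))
ax()
E
python3 ax.py
```

```text
t 11.97 pos [ 550.6 -171.   127.4] psi -14.69 z [ 0.01  -0.002 -1.   ] F [ 3.5 -0.5  7.5] w 27.6 j [-0.02  0.39 -0.26  0.   -0.9   1.33]
F axial 7.3 perp 6.3 y 0.2
pivot-ball axial 57.6 perp -4.3 y 0.0 -> depth 9.9
```

{"api": "servo_tool", "payload": {
  "rows": [
    {"x":0.2,"y":0,"z":-0.1,"turn":0,"fingers":0},
    {"x":0.2,"y":0,"z":-0.1,"turn":0,"fingers":0},
    {"x":0.1,"y":0,"z":0,"turn":0,"fingers":0},
    {"x":0.1,"y":0,"z":0.2,"turn":0,"fingers":0},
    {"x":0.1,"y":0,"z":0.2,"turn":0,"fingers":0},
    {"x":0,"y":0,"z":0,"turn":0,"fingers":0},
    {"x":0,"y":0,"z":0,"turn":0,"fingers":0}
  ]
}}

```text
clock: 12.55
position: [553.9, -172.3, 121.9]
ee_rot: [0.992, -0.128, 0.0, -0.0]
contact_force: [2.7, -0.3, 0.0]
gripper_width: 27.2
```

```bash
python3 ax.py; python3 look.py 14; python3 tilt.py 14
```

```text
t 12.55 pos [ 553.9 -172.3  121.9] psi -14.77 z [ 0.001  0.    -1.   ] F [ 2.7 -0.3  0. ] w 27.2 j [-0.02  0.41 -0.25 -0.   -0.91  1.34]
F axial 0.8 perp 2.4 y 0.2
pivot-ball axial 51.1 perp -3.2 y -0.4 -> depth 16.4
t 12.55 pos [ 553.9 -172.3  121.9] psi -14.77 z [ 0.001  0.    -1.   ] F [ 2.7 -0.3  0. ] w 27.2 j [-0.02  0.41 -0.25 -0.   -0.91  1.34]
tool shift cm [ 2.4  -0.04 -1.75]
t 12.65 pos [ 553.9 -172.3  121.9] psi -14.76 z [ 0.001  0.    -1.   ] F [ 3.2  0.2 -0.1] w 27.3 j [-0.02  0.41 -0.25 -0.   -0.91  1.34]
14 (np.int64(5566), array([ 19.1, -17.2]), np.float64(23.4), np.float64(82.3))
14 (np.int64(1462), array([26.6,  5.1]), np.float64(23.1), np.float64(97.1))
14 (np.int64(1032), array([ -3.6, -38.8]), np.float64(-68.6), np.float64(18.3))
```

View pics/c14.png

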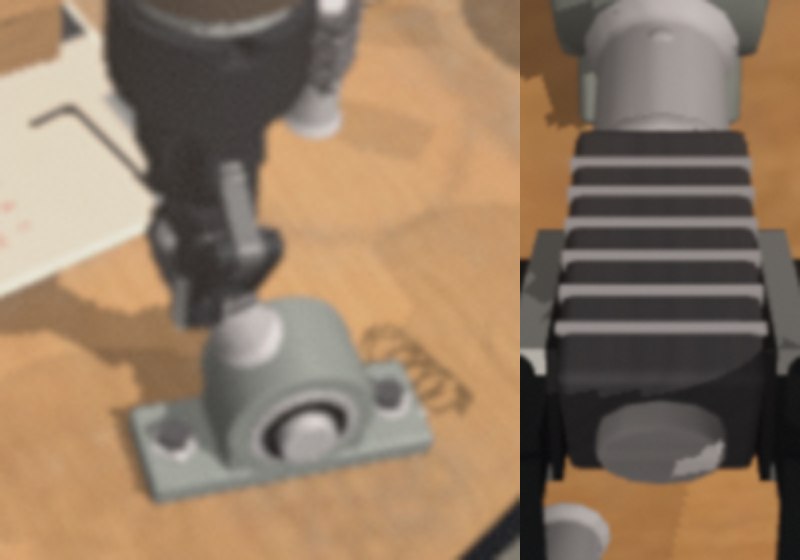

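{"api": "servo_tool", "payload": {
  "rows": [
    {"x":0.2,"y":0,"z":0.2,"turn":0,"fingers":0},
    {"x":0.1,"y":0,"z":0.2,"turn":0,"fingers":0},
    {"x":0.1,"y":0,"z":0.2,"turn":0,"fingers":0},
    {"x":0,"y":0,"z":0,"turn":0,"fingers":0},
    {"x":0,"y":0,"z":0,"turn":0,"fingers":0}
  ]
}}

```text
clock: 13.07
position: [555.7, -172.8, 118.3]
ee_rot: [0.992, -0.128, -0.002, 0.0]
contact_force: [-6.2, 5.3, 14.6]
gripper_width: 27.2
```

```bash
python3 ax.py
```

```text
t 13.07 pos [ 555.7 -172.8  118.3] psi -14.72 z [-0.004  0.    -1.   ] F [-6.2  5.3 14.6] w 27.2 j [-0.02  0.42 -0.25 -0.   -0.91  1.34]
F axial 18.2 perp -0.5 y 3.3
pivot-ball axial 47.0 perp -3.0 y -0.5 -> depth 20.5
```

{"api": "servo_tool", "payload": {
  "rows": [
    {"x":0.1,"y":-0.1,"z":0.2,"turn":0,"fingers":0},
    {"x":0,"y":0,"z":0,"turn":0,"fingers":0},
    {"x":0,"y":0,"z":0,"turn":0,"fingers":0}
  ]
}}

```text
clock: 13.32
position: [555.8, -172.7, 118.1]
ee_rot: [0.992, -0.128, -0.003, 0.001]
contact_force: [-11.1, 5.1, 24.8]
gripper_width: 27.4
```

```bash
python3 ax.py;  python3 look.py 15; python3 tilt.py 15; python3 ax.py
```

```text
t 13.32 pos [ 555.8 -172.7  118.1] psi -14.70 z [-0.005 -0.001 -1.   ] F [-11.1   5.1  24.8] w 27.4 j [-0.02  0.42 -0.25  0.   -0.91  1.34]
F axial 29.4 perp -0.5 y 1.9
pivot-ball axial 46.7 perp -3.0 y -0.3 -> depth 20.8
t 13.32 pos [ 555.8 -172.7  118.1] psi -14.70 z [-0.005 -0.001 -1.   ] F [-11.1   5.1  24.8] w 27.4 j [-0.02  0.42 -0.25  0.   -0.91  1.34]
tool shift cm [ 2.19 -0.03 -2.15]
t 13.42 pos [ 555.8 -172.8  118.1] psi -14.71 z [-0.005 -0.001 -1.   ] F [-12.2   4.8  24.4] w 27.5 j [-0.02  0.42 -0.25  0.   -0.91  1.34]
15 (np.int64(5777), array([ 20.3, -13.9]), np.float64(22.6), np.float64(92.9))
15 (np.int64(1292), array([23.9, -0.4]), np.float64(22.1), np.float64(93.6))
15 (np.int64(1022), array([ -3.6, -38.9]), np.float64(-68.3), np.float64(18.2))
t 13.42 pos [ 555.8 -172.8  118.1] psi -14.71 z [-0.005 -0.001 -1.   ] F [-12.2   4.8  24.4] w 27.5 j [-0.02  0.42 -0.25  0.   -0.91  1.34]
F axial 29.5 perp -1.5 y 1.3
pivot-ball axial 46.7 perp -3.0 y -0.3 -> depth 20.8
```

View pics/c15.png

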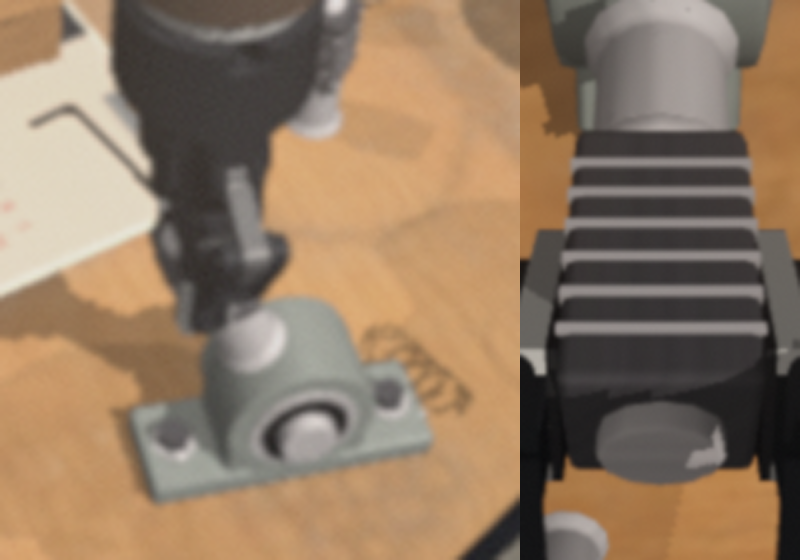

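```bash
cat > prof.py <<'E'
from h import *
m=arm.camera_model('wrist')
T7=np.load('pics/wrist7p.npy'); R=Ro.from_quat([0.992,-0.127,0,0]).as_matrix(); t=np.array([577.1,-176.2,192.])
for k in ('7','15'):
    Q=(cloud(m,np.load('pics/wrist%s.npy'%k),T7)-t)@R
    rows=[]
    for v in range(180,400):
        r=Q[v,262:296]; r=r[(abs(r[:,1])<9)]
        if len(r)>5: rows.append((v,np.median(r[:,0]),np.median(r[:,2])))
    rows=np.array(rows); print(k)
    for r in rows[::6]: print("%d:(%.1f,%.1f)"%tuple(r),end=' ')
    print()
    np.save('pics/prof%s.npy'%k,rows)
E
python3 prof.py
```

```text
7
180:(19.9,117.0) 186:(16.6,112.5) 192:(12.2,112.6) 198:(6.9,115.5) 204:(-5.2,139.3) 210:(6.1,90.5) 216:(3.0,87.6) 222:(-1.2,87.7) 228:(12.0,43.1) 234:(10.4,38.5) 240:(10.4,30.4) 246:(10.4,23.1) 252:(11.3,14.4) 258:(12.9,4.7) 264:(12.9,-1.0) 270:(13.0,-6.5) 276:(13.1,-11.7) 282:(13.0,-16.4) 288:(13.1,-20.9) 294:(12.9,-24.8) 300:(12.9,-28.8) 306:(12.8,-32.5) 312:(11.8,-34.5) 318:(9.7,-35.0) 324:(7.5,-35.3) 330:(7.2,-38.2) 336:(5.4,-39.1) 342:(3.0,-39.1) 348:(0.4,-39.0) 354:(-2.1,-39.1) 360:(-4.6,-39.3) 366:(-7.2,-39.2) 372:(-14.2,-34.5) 378:(-231.0,192.0) 384:(-240.1,192.0) 390:(-249.0,191.7) 396:(-258.7,192.0) 
15
180:(41.0,31.9) 186:(38.4,30.4) 192:(36.4,27.0) 198:(34.7,22.9) 204:(33.0,19.2) 210:(31.4,15.4) 216:(29.9,11.7) 222:(28.3,8.3) 228:(27.2,4.1) 234:(26.5,-0.8) 240:(25.2,-4.0) 246:(23.9,-6.9) 252:(22.6,-9.9) 258:(21.4,-12.7) 264:(20.2,-15.4) 270:(19.0,-17.8) 276:(17.8,-20.3) 282:(16.8,-23.0) 288:(15.7,-25.3) 294:(14.7,-27.7) 300:(13.6,-29.9) 306:(12.4,-31.8) 312:(11.6,-34.2) 318:(10.6,-36.3) 324:(9.8,-38.5) 330:(8.1,-39.5) 336:(5.0,-38.5) 342:(2.8,-38.9) 348:(2.0,-41.0) 354:(-1.3,-40.0) 360:(-5.3,-38.4) 366:(-9.7,-36.4) 372:(-155.6,119.6) 378:(-162.3,119.3) 384:(-169.6,119.5) 390:(-176.6,119.2) 396:(-184.2,119.5)
```

{"api": "servo_tool", "payload": {
  "rows": [
    {"x":0,"y":0,"z":-0.1,"turn":0,"fingers":0},
    {"x":0,"y":0,"z":0,"turn":0,"fingers":0},
    {"x":0,"y":0,"z":0,"turn":0,"fingers":0},
    {"x":0,"y":0,"z":0,"turn":0,"fingers":0},
    {"x":0,"y":0,"z":0,"turn":0,"fingers":0},
    {"x":0,"y":0,"z":0,"turn":0,"fingers":0},
    {"x":0,"y":0,"z":0,"turn":0,"fingers":0},
    {"x":0,"y":0,"z":0,"turn":0,"fingers":0}
  ]
}}

```text
clock: 14.08
position: [555.7, -172.7, 118.2]
ee_rot: [0.992, -0.128, -0.003, 0.001]
contact_force: [-10.4, 4.5, 20.2]
gripper_width: 27.2
```

```bash
python3 ax.py; python3 look.py 16; sed -i "s/'15'/'16'/" prof.py; python3 prof.py | tail -1; python3 ax.py
```

```text
t 14.08 pos [ 555.7 -172.7  118.2] psi -14.73 z [-0.006 -0.    -1.   ] F [-10.4   4.5  20.2] w 27.2 j [-0.02  0.42 -0.25  0.   -0.91  1.34]
F axial 24.9 perp -1.7 y 1.5
pivot-ball axial 46.9 perp -3.0 y -0.3 -> depth 20.6
t 14.08 pos [ 555.7 -172.7  118.2] psi -14.73 z [-0.006 -0.    -1.   ] F [-10.4   4.5  20.2] w 27.2 j [-0.02  0.42 -0.25  0.   -0.91  1.34]
tool shift cm [ 2.2  -0.03 -2.14]
t 14.18 pos [ 555.8 -172.7  118.2] psi -14.73 z [-0.006 -0.    -1.   ] F [-10.1   4.2  21. ] w 27.1 j [-0.02  0.42 -0.25  0.   -0.91  1.34]
180:(41.0,31.7) 186:(38.5,30.1) 192:(36.5,26.7) 198:(34.7,22.8) 204:(33.0,19.1) 210:(31.3,15.5) 216:(29.7,12.2) 222:(28.2,8.6) 228:(27.2,4.0) 234:(26.6,-1.0) 240:(25.2,-4.0) 246:(23.9,-7.0) 252:(22.6,-9.9) 258:(21.4,-12.6) 264:(20.1,-15.2) 270:(19.0,-18.0) 276:(17.8,-20.3) 282:(16.7,-22.9) 288:(15.6,-25.2) 294:(14.7,-27.7) 300:(13.4,-29.6) 306:(12.4,-31.8) 312:(11.4,-34.0) 318:(10.7,-36.4) 324:(9.6,-38.2) 330:(8.1,-39.5) 336:(5.0,-38.5) 342:(3.0,-39.1) 348:(1.9,-40.9) 354:(-1.4,-39.9) 360:(-5.4,-38.3) 366:(-9.7,-36.4) 372:(-155.5,119.4) 378:(-162.9,119.9) 384:(-169.6,119.5) 390:(-176.9,119.5) 396:(-183.8,119.1) 
t 14.18 pos [ 555.8 -172.7  118.2] psi -14.73 z [-0.006 -0.    -1.   ] F [-10.1   4.2  21. ] w 27.1 j [-0.02  0.42 -0.25  0.   -0.91  1.34]
F axial 25.5 perp -1.0 y 1.2
pivot-ball axial 46.9 perp -2.9 y -0.3 -> depth 20.6
```

View pics/scene16.png

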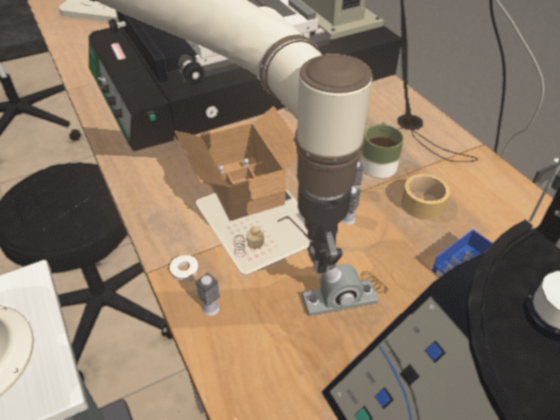

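```bash
python3 -c "
from h import *
print(arm.job_done())"
```

```text
the job is handed in; nothing more can be done
None
```

I handed the job in at about 14 s of the 54 s. The coupler is snapped onto the nipple and still gripped and pressed on against its spring.

- **Flaps:** I pushed the near flap back first, then the far one. In the pictures I judged them at about 2.5 and 2.3 rad. The last scene picture still shows both folded well out.
- **Coupler:** I gripped it by its square grip with the jaws along the housing's shaft axis. The tool can only point straight down, so I set the mouth over the ball head and swung the coupler in the grip to the nipple's tilt. Then I pressed it on along the nipple's axis.
- **Snap and seal:** Axial resistance rose to about 9 N, then dropped to about 1 N at the snap. It rose again to a hard stop, where the last millimetres of command gave 0.3 mm of travel and 11 N more force. My depth estimate was 20.6 mm, against 20 mm nominal at the stop.
- **Hold:** I eased the push from about 29 N to 25 N, and pose and force then stayed steady. The grip opening is 27 mm.
- **Angle, where my checks disagreed:** The wrist depth profile gives a tilt of about 23.7°, so about 1.3° short of the nominal 25°. My geometric estimate from the grasp point to the ball has a 3 mm sideways offset, which would mean 3–4° too much. That is close to what the 2 mm camera calibration and the uncertain grasp point could explain.
- **Bystanders:** In the last scene picture the other objects in view look unmoved, but I did not measure this, and part of that view was behind the arm.

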